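# Weigh down two fresh glue-ups

## Task

Weigh down the two glue-ups while they dry. Lay the loose batten flat along the middle of the long laminated strip and stand three weights in a row on it: the knobbed weight at the batten's middle, the square steel block at its end nearer to the framed lid, and the steel collar at its other end, each standing upright midway across the batten; and set the half paver down on the middle of the framed lid, the way up it lies now. Leave the plane, the glue jar and the mallet where they are, and let go of everything.

Things in the scene. Friction and masses are not known exactly. Their poses are not given: they have to be found in the camera images.
- strip_top (a point): The long glue-up: a bar of three wooden layers (brown, pale, and dark brown on top), 70 x 260 mm, 36 mm high, fixed on the bench. The point is the centre of its top face, 36 mm above the bench; its y axis runs along its length, x across it, z up.
- lid_top (a point): The framed lid, the other glue-up: a flat square pale plywood panel with dark wooden edging all round, flush on top, 130 x 130 mm, 24 mm high, fixed on the bench. The point is the centre of its top face, 24 mm above the bench; z up, x and y along its edges.
- batten_mid (a point): Loose batten of pale wood, 54 mm wide (its x), 240 mm long (its y), 20 mm thick, about 0.16 kg, lying flat on the bench. The point is its centre, 10 mm above its underside.
- block_mid (a point): Square steel block, a bright cube with sides of 45 mm, about 0.7 kg, loose on the bench. The point is its centre; axes along its edges.
- collar_mid (a point): Steel collar, a thick bright ring 50 mm in outer diameter with a 22 mm hole through it, 45 mm high, about 0.55 kg, loose, standing with its hole upright. The point is its centre, 22.5 mm above its underside; z along the hole.
- knobweight_mid (a point): Knobbed weight of dark steel, about 0.65 kg, loose, standing: a round body 50 mm in diameter and 45 mm high, a thin neck and on top a knob 28 mm in diameter; 70 mm high in all. The point lies on its axis 35 mm above its underside (inside the body); z up.
- paver_mid (a point): Half clay paver, brick red, 100 mm long (its x), 50 mm wide (its y), 65 mm high, about 0.65 kg, loose on the bench. The point is its centre, 32.5 mm above its underside; z up.
- plane: Bystander: wooden hand plane, 56 x 170 mm, about 80 mm high with its iron. Origin at the centre of its underside, y along its length.
- gluejar: Bystander: glue jar with a grey lid, 76 mm in diameter, 85 mm high. Origin at the centre of its underside.
- mallet: Bystander: wooden mallet lying down, 250 mm long (its x, handle to +x), head 60 x 110 mm and 55 mm high. Origin on the bench below the mallet's long axis, 30 mm from the middle of the head towards the handle.
Not all that is in view belongs to the job. What is shaped like the part that bears knobweight_mid but blue is not meant.

How it is judged (in metres and radians):
At the end, for the whole second after the job is handed in: Batten flat on the strip: within 12 mm across, 15 along, 0.12 rad. On it, standing, within 12 mm of its midline: knobbed weight within 15 mm of its middle; block 60-112 mm towards the lid, collar 60-112 mm the other way. Paver upright within 15 mm of the lid's centre. All at rest (x of batten_mid in the frame of strip_top between -0.012 and 0.012 m and y of batten_mid in the frame of strip_top between -0.015 and 0.015 m and z of batten_mid in the frame of strip_top between 0.005 and 0.015 m and angle between the y axis of batten_mid and the y axis of strip_top, either way round below 0.12 rad and x of block_mid in the frame of batten_mid between -0.012 and 0.012 m and z of block_mid in the frame of strip_top between 0.0365 and 0.0485 m and x of collar_mid in the frame of batten_mid between -0.012 and 0.012 m and z of collar_mid in the frame of strip_top between 0.0365 and 0.0485 m and x of knobweight_mid in the frame of batten_mid between -0.012 and 0.012 m and z of knobweight_mid in the frame of strip_top between 0.049 and 0.061 m and y of knobweight_mid in the frame of batten_mid between -0.015 and 0.015 m and ((y of lid_top in the frame of strip_top above 0 m and y of block_mid in the frame of strip_top between 0.06 and 0.112 m and y of collar_mid in the frame of strip_top between -0.112 and -0.06 m) or (y of lid_top in the frame of strip_top below 0 m and y of block_mid in the frame of strip_top between -0.112 and -0.06 m and y of collar_mid in the frame of strip_top between 0.06 and 0.112 m)) and horizontal distance between paver_mid and lid_top below 0.015 m and z of paver_mid in the frame of lid_top between 0.0265 and 0.0385 m and angle between each of collar_mid, knobweight_mid, paver_mid's own z axis and vertical below 0.1 rad and linear speed of each of batten, block, collar, knobweight, paver below 0.02 m/s); the robot touches nothing.
It fails at once if the hand plane is moved by more than 30 mm (distance of plane from where it was at the start of the episode above 0.03 m).
It fails at once if the glue jar is moved by more than 30 mm (distance of gluejar from where it was at the start of the episode above 0.03 m).
It fails at once if the mallet is moved by more than 30 mm (distance of mallet from where it was at the start of the episode above 0.03 m).
It also fails if it takes over 131 s, if anything falls off the work surface, if the arm or the gripper's body presses on something with over 40 N, if the wrist force passes 120 N, or if a joint passes its speed limit or range.

## Robot

A 6-joint arm with a two-finger parallel gripper is mounted at the origin on the work surface. World frame = base frame: x ahead of the robot, y to its left, z up, the work surface at z = 0. Lengths are in m, angles in degrees, forces in N, time in s.
With the tool pointing down it reaches from about 0.275 to 0.875 m from the base axis. Payload 12.5 kg.
Tool frame: the origin (TCP) lies midway between the tips of the shut fingers; the grasp point (between the pads) lies 19 mm behind it; z points along the fingers, y is the direction in which the jaws open and shut (so a half turn about z gives the same grasp; the last joint's range is limited). The gripper opens to 85 mm and grips with 20 to 120 N. Pads are 22 mm wide; open, the fingers measure 114 mm over their backs; the gripper's body (76 mm by 85 mm) begins 54 mm behind the grasp point. The pads swing forward as they close: fully open they stand 13 mm farther back than shut.
Start: joints at [68.434, 20.094, 94.641, -0, 65.266, -4.847], TCP at [0.158, 0.527, 0.231] pointing down, gripper open.
Joint ranges: [-157.81, 157.81], [-45, 120.19], [0.68, 151.7], [-89.99, 269.99], [4.06, 180], [-164.3, 164.3]. Speed limits (degrees/s): [127.2, 127.2, 159.86, 180, 180, 180].

## Interface

Orientations are given as [roll, pitch, yaw] about the fixed x, y, z axes, in that order (R = Rz(yaw) Ry(pitch) Rx(roll)).
In Python, from bench import env gives the robot as it stands. The module is installed in compiled form; this text tells all that it offers.
- The arm moves only by the tool play_rows, never from a script. Its argument "moves" is a list of rows, each a list of 7 numbers: the shift along the tool's x, y, z in units of 30 mm (1.0 is 30 mm), then the turn, a rotation vector about the tool's x, y, z in units of 10 degrees (1.0 is 10 degrees), then the gripper command: -1 is fully open, 1 is shut, values between are in proportion. In form: [[tx, ty, tz, wx, wy, wz, hand], ...]. A call has 1 to 20 rows; each row shifts and turns the pose as measured when the row begins, along the tool's axes as they then stand; what a row does not reach is not made up. A row lasts 1/8 s, in which the tool goes at most 62.5 mm and 10.7 degrees, less where a joint would pass 70% of its speed; a pose out of reach is approached as far as the arm can. A call is refused whole if a number of a shift passes 1 or a number of a turn 1, either way. A call with a gripper value outside its range is refused whole. The fingers move at their own pace and stop on an object; the grip force is fixed at half the most. Time passes only in rows, so rows that do not move let the fingers close. It gives the time, the measured TCP pose, the force and the opening at its end, in the units of the state.
- env.get_state(): the state, without advancing time (a new reading comes with each control period).
- env.read_camera(name): name is "side" or "top"; returns a dict with "color" (384x512x3 uint8, blue, green, red), "mtx" (3x3 intrinsics, pixels), "cam_to_world" (4x4, takes a point from camera to world coordinates). Camera axes: x right, y down, z forward; pixel columns grow to the right and rows downward; lengths in m; the calibration is good to about 2 mm. A picture is of the moment at which its call begins. There is no depth.
- env.close_job(): hands the job in, once; it reports no verdict.
The state is a dict: "time": time; "q": joint angles; "qd": joint speeds; "effort": joint torques, N m; "tool_pos": TCP position; "eef_rot": TCP orientation; "wrist_force": force on the tool from outside, world axes, zero at the start; "ft_torque": the same for the moment, N m; "grip_width": finger opening in m.
Only numpy, scipy, OpenCV 4.12 (cv2) and the standard library are available. Lean on these libraries where they do the work, as an engineer would, in place of code of your own. Each camera call takes 0.05 s, during which the arm holds its last target.

## Working session

There is one attempt and no reset: what is moved stays moved. The work goes in short steps, Python scripts to look and compute and a tool call to move; the robot and the scene stay as the last step left them, time stands still between calls to the robot, and variables do not carry over. Pictures are saved under pics/ and viewed, and the job is handed in when it is done.

Besides the shell and the picture viewer there is one more tool, called as a command line: name --pt "numbers of a row" for each row, then --argument value for the rest. play_rows: Moves the arm, as the interface text tells. Its arguments: {"type":"object","properties":{"moves":{"type":"array","items":{"type":"array","items":{"type":"number"}}}},"required":["moves"]}

```bash
mkdir -p pics
python3 - <<'E'
from bench import env
import cv2
s=env.get_state();print(s)
for n in("top","side"):
    r=env.read_camera(n);cv2.imwrite(f"pics/{n}0.png",r["color"]);print(n,r["mtx"].tolist(),r["cam_to_world"].round(4).tolist())
E
```

```text
{'time': 0.0, 'q': array([ 6.84352259e+01,  2.01227268e+01,  9.46772537e+01,  1.17047411e-04,
        6.52670437e+01, -4.84598568e+00]), 'qd': array([-0.13649217,  0.08953952, -0.04445728, -0.03722636,  0.03678504,
       -0.01030384]), 'effort': array([-1.85900702e-03, -5.06095970e+01, -2.91413158e+01, -2.06128107e-04,
        4.41163618e-03, -1.83257799e-05]), 'tool_pos': array([0.15805957, 0.52644486, 0.23077181]), 'eef_rot': array([-1.79933224e+02, -5.76791617e-03,  1.63281159e+02]), 'wrist_force': array([-0.16543927, -0.38277149, -0.41944771]), 'ft_torque': array([ 0.02271869,  0.0162446 , -0.02040237]), 'grip_width': 0.08525729939437175}
top [[403.50553209139355, 0.0, 253.56279239940346], [0.0, 403.50553209139355, 187.71649990030298], [0.0, 0.0, 1.0]] [[0.0121, -0.9874, 0.158, 0.3479], [-0.9998, -0.014, -0.0113, -0.0031], [0.0134, -0.1579, -0.9874, 1.297], [0.0, 0.0, 0.0, 1.0]]
side [[352.95078134623475, 0.0, 261.72589493469707], [0.0, 352.95078134623475, 193.04069834047232], [0.0, 0.0, 1.0]] [[0.9655, -0.1411, 0.2191, 0.329], [-0.2602, -0.477, 0.8395, -0.806], [-0.014, -0.8675, -0.4973, 0.5501], [0.0, 0.0, 0.0, 1.0]]
```

View pics/top0.png

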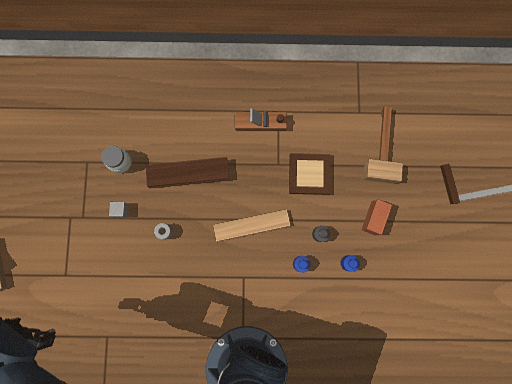

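View pics/side0.png

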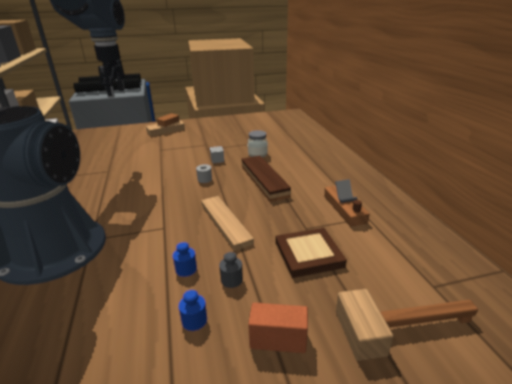

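The top view shows the scene with image up = +x and left = +y.

Possible mix-ups:
- **Knobbed weight:** dark one at (322,233), against the blue ones at (303,264) and (351,263).
- **Block:** (117,209), and **collar:** (162,231), against the jar lid (116,157) and the plane iron (258,117).
- **Batten:** pale, (252,225), against the strip (188,172) and the mallet head (385,171).
- **Paver:** red, (378,217), against the mallet.

The dark weight and the pale loose bar match the description. I'll check them in a close crop.

```bash
cat > h.py <<'E'
from bench import env
import cv2, numpy as np
def cam(n): return env.read_camera(n)
def ray(r,px,z):
    px=np.atleast_2d(px).astype(float); d=np.c_[(px-r["mtx"][[0,1],[2,2]])/r["mtx"][[0,1],[0,1]],np.ones(len(px))]
    T=r["cam_to_world"]; d=d@T[:3,:3].T; o=T[:3,3]; return o+d*((z-o[2])/d[:,2])[:,None]
def proj(r,P):
    T=r["cam_to_world"]; c=(np.atleast_2d(P)-T[:3,3])@T[:3,:3]; return c[:,:2]/c[:,2:]*r["mtx"][[0,1],[0,1]]+r["mtx"][[0,1],[2,2]]
E
python3 - <<'E'
import cv2
a=cv2.imread("pics/top0.png")
cv2.imwrite("pics/c1.png",cv2.resize(a[95:280,95:255],None,fx=3.2,fy=3.2,interpolation=cv2.INTER_CUBIC))
cv2.imwrite("pics/c2.png",cv2.resize(a[95:280,240:420],None,fx=3.2,fy=3.2,interpolation=cv2.INTER_CUBIC))
hsv=cv2.cvtColor(a,cv2.COLOR_BGR2HSV)
for p in [(117,209),(162,226),(188,172),(311,172),(294,174),(252,225),(378,212),(322,232),(322,240),(260,200),(200,200),(100,230)]:print(p,hsv[p[1],p[0]],a[p[1],p[0]])
E
```

```text
(117, 209) [ 21  11 160] [153 158 160]
(162, 226) [ 12  15 175] [165 169 175]
(188, 172) [ 11 164  73] [26 43 73]
(311, 172) [ 17  99 206] [126 171 206]
(294, 174) [ 12 135  89] [42 61 89]
(252, 225) [ 15 108 196] [113 155 196]
(378, 212) [  9 154 181] [ 72 105 181]
(322, 232) [173  12  85] [82 81 85]
(322, 240) [30  6 85] [83 85 85]
(260, 200) [ 14 131 136] [ 66  98 136]
(200, 200) [ 14 124 132] [ 68  98 132]
(100, 230) [ 15 127 145] [ 73 108 145]
```

View pics/c1.png

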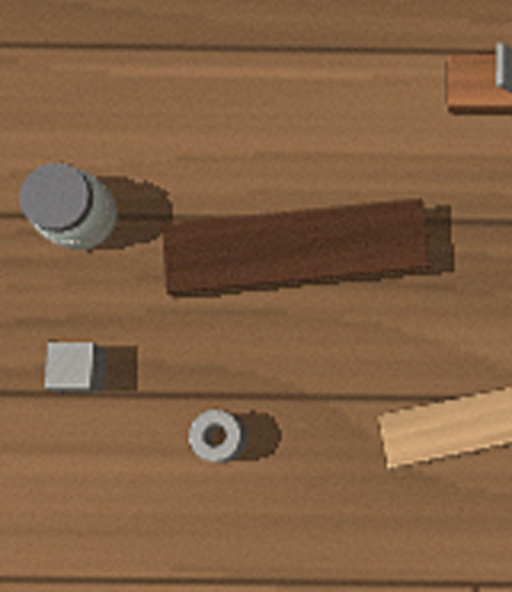

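View pics/c2.png

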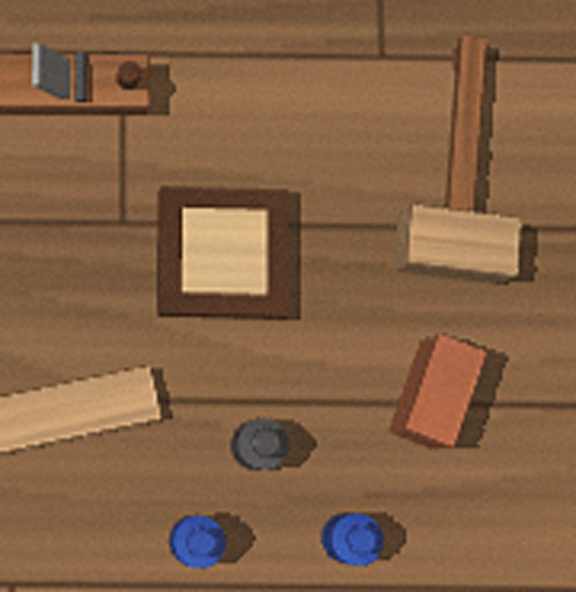

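The crop confirms the choice. The dark knobbed weight is at full-frame (322,233), with the two blue decoys below it. The block, the ring, the batten and the red paver are all distinct. Next I measure them with colour masks.

```bash
cat > meas.py <<'E'
from h import *
def measure(r,save=None):
    a=r["color"]; h=cv2.cvtColor(a,cv2.COLOR_BGR2HSV); H,S,V=[h[...,i].astype(int) for i in range(3)]
    spec={"block":((95,195,140,225),(S<40)&(V>135),.045),"collar":((145,215,182,248),(S<50)&(V>120),.045),
    "strip":((140,150,240,195),(V<100)&(S>125)&(H<14),.036),"lid":((285,150,325,196),(V<115)&(S>115)|(V>165),.024),"lidpanel":((290,155,330,190),(V>165),.024),
    "batten":((205,203,300,247),(V>150)&(S<122),.020),"paver":((355,195,400,240),(H<11)&(S>140)&(V>150),.065),
    "knob":((308,220,342,248),(S<40)&(V>55),.070)}
    out={}; vis=a.copy()
    for k,(b,m,z) in spec.items():
        M=np.zeros(a.shape[:2],np.uint8); x0,y0,x1,y1=b; M[y0:y1,x0:x1]=m[y0:y1,x0:x1]*255
        cs,_=cv2.findContours(M,cv2.RETR_EXTERNAL,cv2.CHAIN_APPROX_NONE); c=max(cs,key=cv2.contourArea)
        cv2.drawContours(vis,[c],-1,(0,255,0),1)
        P=ray(r,c[:,0],z)[:,:2]*1000
        rc=cv2.minAreaRect(P.astype(np.float32)); print(k,"mm c",np.round(rc[0],1),"size",np.round(rc[1],1),"ang",round(rc[2],1),"px",len(c))
        out[k]=rc
    if save: cv2.imwrite(save,cv2.resize(vis[90:285,90:425],None,fx=2.35,fy=2.35,interpolation=cv2.INTER_NEAREST))
    return out
E
python3 - <<'E'
from meas import *
measure(cam("top"),"pics/m0.png")
E
```

```text
block mm c [477.  408.5] size [40.5 43.2] ang 0.8 px 52
collar mm c [410.9 264.6] size [46.  46.4] ang 0.7 px 43
strip mm c [599.1 193.8] size [ 76.7 264.7] ang 6.5 px 213
lid mm c [ 601.  -180.9] size [126.2 135. ] ang 89.1 px 155
lidpanel mm c [ 602.6 -197.4] size [81.  85.8] ang 89.7 px 100
batten mm c [432.6 -12.2] size [ 55.1 238. ] ang 12.6 px 179
paver mm c [ 461.9 -403.6] size [47.6 97.2] ang 68.9 px 84
knob mm c [ 406.7 -223.2] size [45.2 48.9] ang 0.7 px 54
```

View pics/m0.png

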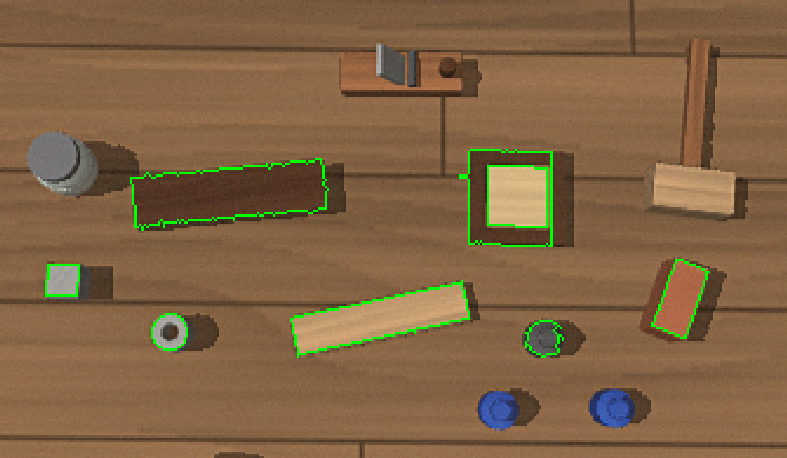

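```bash
cat > ov.py <<'E'
from h import *
def box(c,yaw,sx,sy,z0,z1):
    c=np.array(c)/1000; t=np.radians(yaw); R=np.array([[np.cos(t),-np.sin(t)],[np.sin(t),np.cos(t)]])
    q=np.array([[-1,-1],[1,-1],[1,1],[-1,1]])*[sx/2000,sy/2000]@R.T+c
    return [np.c_[q,np.full(4,z)] for z in (z0/1000,z1/1000)]
def cyl(c,d,zs):
    t=np.linspace(0,2*np.pi,40)
    return [np.c_[c[0]/1000+d/2000*np.cos(t),c[1]/1000+d/2000*np.sin(t),np.full(40,z/1000)] for z in zs]
def draw(r,polys,f,x0,y0,x1,y1,fn):
    im=cv2.resize(r["color"][y0:y1,x0:x1],None,fx=f,fy=f,interpolation=cv2.INTER_CUBIC)
    for p in polys:
        q=((proj(r,p)-[x0,y0]+.5)*f-.5)
        cv2.polylines(im,[np.round(q).astype(np.int32)],True,(0,255,255),1)
    cv2.imwrite(fn,im)
E
cat > est.py <<'E'
from ov import *
def allp():
    return (box((603,193.5),6.0,70,260,0,36)+box((602,-194),-.7,130,130,0,24)+box((433,-12.2),12.6,54,240,0,20)
     +box((477.5,408.5),0,45,45,0,45)+cyl((411,264.6),50,(0,45))+cyl((407,-224),50,(0,45))+cyl((407,-224),28,(70,))+box((462,-403.6),68.9-90,50,100,0,65))
E
python3 - <<'E'
from est import *
p=allp()
r=cam("top"); draw(r,p,4.5,95,130,255,255,"pics/o1.png"); draw(r,p,4.5,280,130,410,255,"pics/o2.png")
r=cam("side"); draw(r,p,3.2,160,135,400,320,"pics/o3.png")
E
```

```text
(no output)
```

View pics/o1.png

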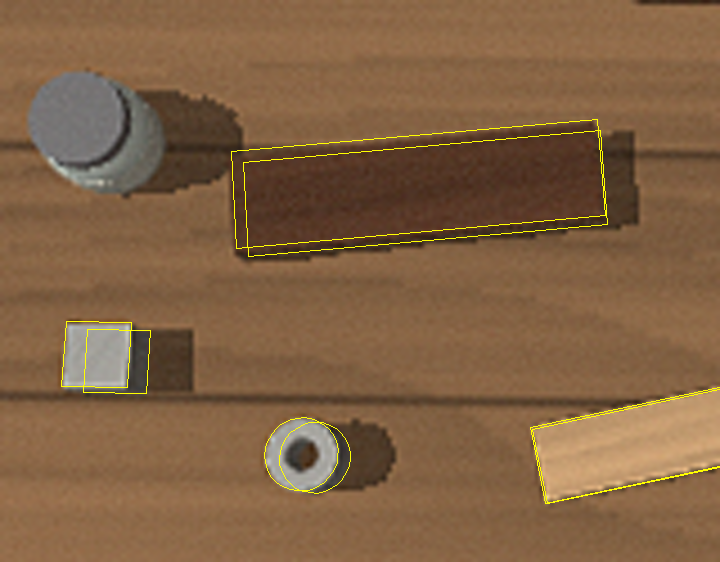

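View pics/o2.png

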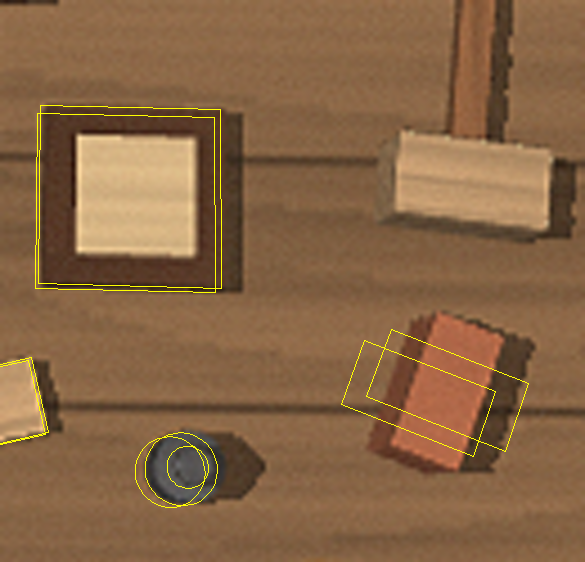

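View pics/o3.png

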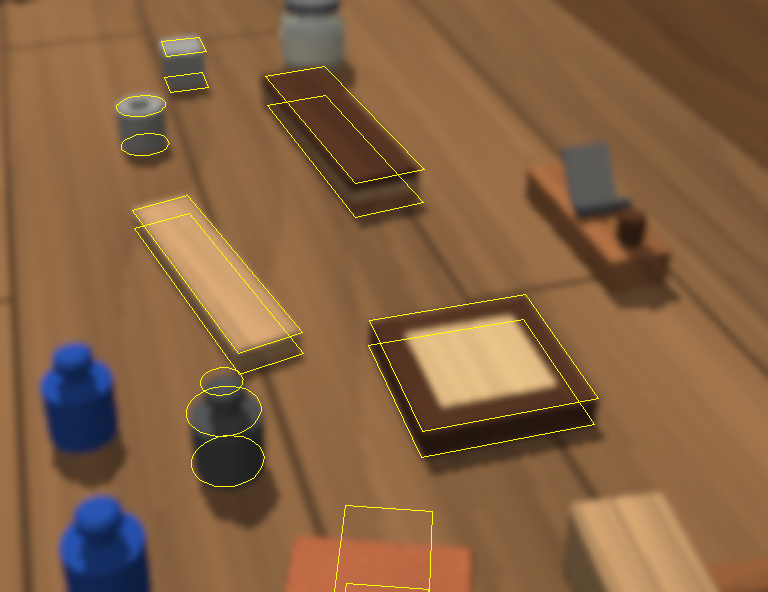

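```bash
cat > est.py <<'E'
from ov import *
def allp():
    return (box((600,193),6.0,70,260,36,36)+box((601,-192),-.7,130,130,0,24)+box((433,-12.2),12.6,54,240,20,20)
     +box((477.5,408.5),0,45,45,45,45)+cyl((411,264.6),50,(45,))+cyl((408,-227),50,(0,45))+cyl((408,-227),28,(70,))+box((462,-403.6),68.9,50,100,0,65))
E
python3 - <<'E'
from est import *
p=allp()
r=cam("top"); draw(r,p,8,143,145,238,200,"pics/p1.png"); draw(r,p,6,285,145,410,245,"pics/p2.png")
r=cam("side"); draw(r,p,6,160,140,293,230,"pics/p3.png");draw(r,p,3.5,210,220,400,380,"pics/p4.png")
E
```

```text
(no output)
```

View pics/p1.png

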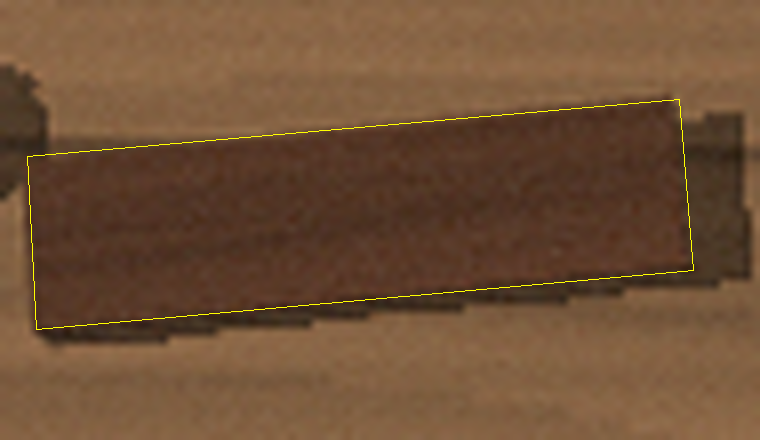

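View pics/p2.png

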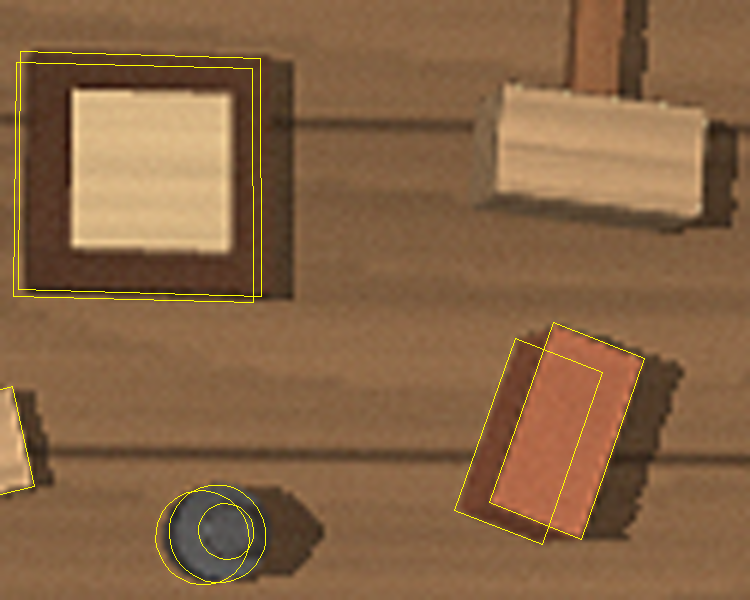

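View pics/p3.png

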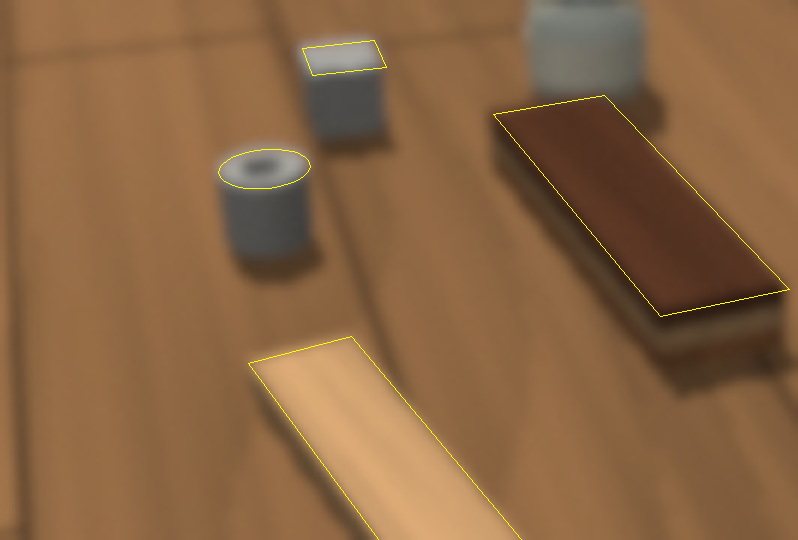

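View pics/p4.png

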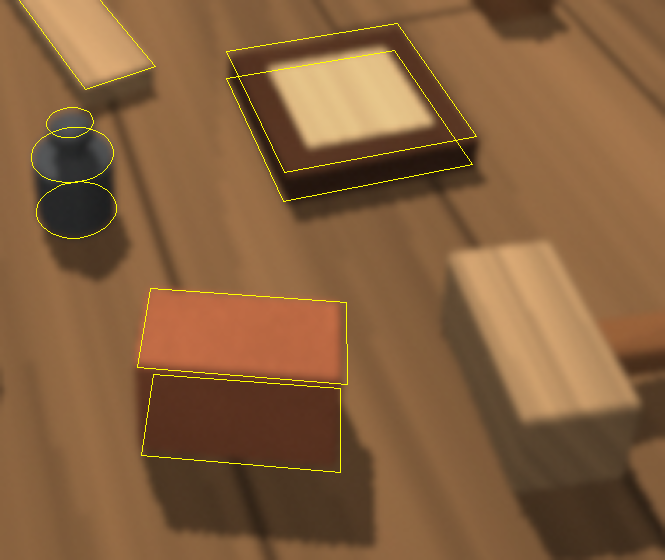

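Run:
```python
from h import *
for n,b in(("top",(288,152,336,196)),("side",(270,222,360,280))):
    r=cam(n);a=r["color"];h=cv2.cvtColor(a,cv2.COLOR_BGR2HSV)
    for nm,m in(("panel",(h[...,2]>150)&(h[...,1]<140)),("dark+panel",((h[...,2]<100)&(h[...,1]>120))|((h[...,2]>150)&(h[...,1]<140)))):
        M=np.zeros(a.shape[:2],np.uint8);x0,y0,x1,y1=b;M[y0:y1,x0:x1]=m[y0:y1,x0:x1]*255
        c=max(cv2.findContours(M,0,1)[0],key=cv2.contourArea)
        P=ray(r,c[:,0],.024)[:,:2]*1000;rc=cv2.minAreaRect(P.astype(np.float32));print(n,nm,np.round(rc[0],1),np.round(rc[1],1),round(rc[2],1))
    print(a[174,285:340].tolist() if n=="top" else "")
```

```text
top panel [ 602.6 -199. ] [84.3 85.8] 89.7
top dark+panel [ 600.1 -200.4] [145.7 133.4] 89.2
[[67, 100, 132], [68, 96, 132], [67, 99, 133], [72, 103, 138], [32, 48, 73], [31, 52, 82], [39, 53, 86], [42, 63, 90], [39, 57, 84], [40, 56, 87], [44, 59, 86], [22, 34, 65], [144, 198, 230], [135, 184, 220], [131, 178, 214], [136, 183, 218], [130, 177, 213], [133, 181, 214], [132, 177, 214], [127, 176, 211], [130, 179, 216], [132, 181, 212], [132, 180, 214], [130, 175, 212], [129, 178, 209], [128, 175, 210], [131, 178, 211], [128, 176, 208], [131, 176, 210], [130, 179, 211], [129, 179, 211], [126, 171, 206], [126, 173, 205], [129, 174, 209], [123, 168, 203], [128, 175, 208], [126, 175, 209], [137, 187, 218], [87, 121, 151], [41, 55, 84], [41, 53, 83], [35, 53, 84], [35, 54, 84], [42, 60, 88], [40, 60, 91], [38, 58, 85], [40, 58, 79], [40, 59, 81], [37, 56, 74], [71, 103, 137], [68, 100, 133], [71, 100, 133], [69, 101, 132], [65, 97, 130], [64, 96, 129]]
side panel [ 601.7 -195.1] [89.2 88.2] 89.1
side dark+panel [ 596.2 -214.8] [176.5 136.4] 89.1
```

Both views agree to about 2–3 mm. Estimates in mm:

| Part | x | y | Yaw |
|---|---|---|---|
| Strip | 600 | 192 | 6° |
| Lid | 602 | -197 | – |
| Batten | 433 | -12 | 12.6° |
| Block | 477 | 408 | – |
| Collar | 411 | 265 | – |
| Knobbed weight | 408 | -227 | – |
| Paver | 462 | -404 | long axis at -21° |

The batten goes first: turn to yaw 102.6.

play_rows --pt "0 0 0 0 0 0.87 -1" --pt "0 0 0 0 0 0.87 -1" --pt "0 0 0 0 0 0.87 -1" --pt "0 0 0 0 0 0.87 -1" --pt "0 0 0 0 0 0.87 -1" --pt "0 0 0 0 0 0.87 -1" --pt "0 0 0 0 0 0.87 -1" --pt "0 0 0 0 0 0 -1"

```text
time: 1.45
tool_pos: [0.1582, 0.5267, 0.2312]
eef_rot: [-180.0, 0.0, 100.5]
wrist_force: [-0.1, -0.0, 0.6]
grip_width: 0.0856
```

```bash
cat > go.py <<'E'
import sys
from h import *
from scipy.spatial.transform import Rotation as Ro
s=env.get_state(); x,y,z,yaw=map(float,sys.argv[1:5])
R=Ro.from_euler("xyz",s["eef_rot"],degrees=True); Rt=Ro.from_euler("xyz",[180,0,yaw],degrees=True)
d=R.inv().apply(np.array([x,y,z])/1000-s["tool_pos"])/.03
w=(R.inv()*Rt).as_rotvec(degrees=True)/10
print("t",round(s["time"],2),"pos",(s["tool_pos"]*1000).round(1),"rot",s["eef_rot"].round(2),"F",s["wrist_force"].round(1),"grip",round(s["grip_width"]*1000,1))
print("shift units",d.round(2),"turn units",w.round(2))
E
python3 go.py 433 -12 200 102.6
```

```text
t 1.45 pos [158.2 526.7 231.2] rot [-1.7999e+02  1.0000e-02  1.0049e+02] F [-0.1 -0.   0.6] grip 85.6
shift units [-19.32   5.74   1.04] turn units [-0.    0.   -0.21]
```

play_rows --pt "-0.97 0.29 0.05 0 0 -0.01 -1" --pt "-0.97 0.29 0.05 0 0 -0.01 -1" --pt "-0.97 0.29 0.05 0 0 -0.01 -1" --pt "-0.97 0.29 0.05 0 0 -0.01 -1" --pt "-0.97 0.29 0.05 0 0 -0.01 -1" --pt "-0.97 0.29 0.05 0 0 -0.01 -1" --pt "-0.97 0.29 0.05 0 0 -0.01 -1" --pt "-0.97 0.29 0.05 0 0 -0.01 -1" --pt "-0.97 0.29 0.05 0 0 -0.01 -1" --pt "-0.97 0.29 0.05 0 0 -0.01 -1" --pt "-0.97 0.29 0.05 0 0 -0.01 -1" --pt "-0.97 0.29 0.05 0 0 -0.01 -1" --pt "-0.97 0.29 0.05 0 0 -0.01 -1" --pt "-0.97 0.29 0.05 0 0 -0.01 -1" --pt "-0.97 0.29 0.05 0 0 -0.01 -1" --pt "-0.97 0.29 0.05 0 0 -0.01 -1" --pt "-0.97 0.29 0.05 0 0 -0.01 -1" --pt "-0.97 0.29 0.05 0 0 -0.01 -1" --pt "-0.97 0.29 0.05 0 0 0 -1" --pt "0 0 0 0 0 0 -1"

```text
time: 3.95
tool_pos: [0.4584, 0.0126, 0.2035]
eef_rot: [179.6, -0.1, 107.2]
wrist_force: [0.1, 0.8, 0.1]
grip_width: 0.0854
```

```bash
python3 go.py 433 -12 60 102.6
```

```text
t 3.95 pos [458.4  12.6 203.5] rot [ 1.7964e+02 -5.0000e-02  1.0719e+02] F [0.1 0.8 0.1] grip 85.4
shift units [-0.54 -1.08  4.78] turn units [ 0.04 -0.01  0.46]
```

play_rows --pt "-0.27 -0.54 0.8 0 0 0.23 -1" --pt "-0.27 -0.54 0.8 0 0 0.23 -1" --pt "0 0 0.8 0 0 0 -1" --pt "0 0 0.8 0 0 0 -1" --pt "0 0 0.8 0 0 0 -1" --pt "0 0 0.8 0 0 0 -1" --pt "0 0 0 0 0 0 -1"

```text
time: 4.82
tool_pos: [0.4301, -0.0082, 0.0567]
eef_rot: [179.5, -0.1, 103.6]
wrist_force: [-0.1, -0.8, -0.5]
grip_width: 0.0855
```

```bash
python3 go.py 433 -12 5 102.6;  python3 - <<'E'
from h import *
for n,b in(("top",(200,190,310,260)),("side",(160,130,290,270))):
    r=cam(n);cv2.imwrite(f"pics/b_{n}.png",cv2.resize(r["color"][b[1]:b[3],b[0]:b[2]],None,fx=4,fy=4,interpolation=2))
E
```

```text
t 4.83 pos [430.1  -8.2  56.7] rot [ 1.7954e+02 -9.0000e-02  1.0362e+02] F [-0.1 -0.8 -0.5] grip 85.5
shift units [-0.15  0.05  1.72] turn units [ 0.05 -0.01  0.1 ]
```

View pics/b_side.png

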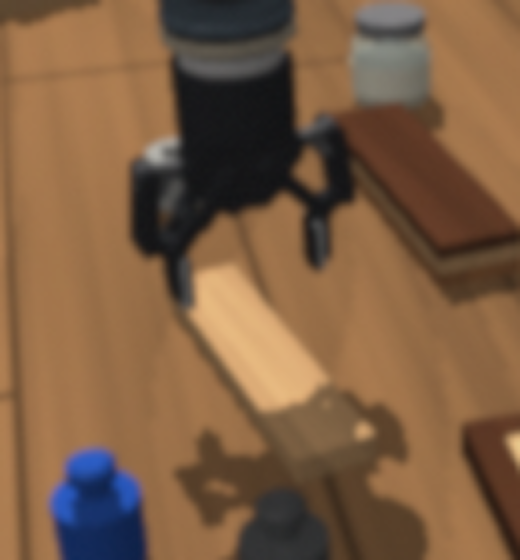

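The open jaws straddle the batten near its middle (side crop, around (255,270)). I descend and close.

play_rows --pt "-0.08 0.03 0.6 0.03 0 0.05 -1" --pt "-0.07 0.02 0.6 0.02 0 0.05 -1" --pt "0 0 0.5 0 0 0 -1" --pt "0 0 0.05 0 0 0 -1" --pt "0 0 0 0 0 0 1" --pt "0 0 0 0 0 0 1" --pt "0 0 0 0 0 0 1" --pt "0 0 0 0 0 0 1" --pt "0 0 0 0 0 0 1" --pt "0 0 0 0 0 0 1"

```text
time: 6.18
tool_pos: [0.4376, -0.0121, 0.0104]
eef_rot: [179.4, 0.2, 102.8]
wrist_force: [-0.7, -0.2, -1.6]
grip_width: 0.0519
```

```bash
python3 go.py 433 -12 5 102.6
```

```text
t 6.17 pos [437.6 -12.1  10.4] rot [1.7937e+02 1.5000e-01 1.0279e+02] F [-0.7 -0.2 -1.6] grip 51.9
shift units [ 0.04 -0.15  0.18] turn units [0.06 0.02 0.02]
```

play_rows --pt "0 0 0 0 0 0 0" --pt "0 0 0 0 0 0 0" --pt "0 0 0 0 0 0 0"

```text
time: 6.55
tool_pos: [0.4375, -0.0121, 0.0103]
eef_rot: [179.4, 0.1, 102.8]
wrist_force: [0.6, 0.7, -1.6]
grip_width: 0.0519
```

```bash
python3 go.py 437 -12 3 102.6
```

```text
t 6.55 pos [437.5 -12.1  10.3] rot [1.7938e+02 1.5000e-01 1.0279e+02] F [ 0.6  0.7 -1.6] grip 51.9
shift units [ 0.01 -0.02  0.24] turn units [0.06 0.01 0.02]
```

play_rows --pt "0 0 0 0 0 0 -0.6" --pt "0 0 0 0 0 0 -0.6" --pt "0 0 0 0 0 0 -0.6" --pt "0 0 0.14 0.06 0 0 -0.6" --pt "0 0 0.12 0 0 0 -0.6" --pt "0 0 0 0 0 0 -0.6"

```text
time: 7.3
tool_pos: [0.4379, -0.0121, 0.0021]
eef_rot: [180.0, 0.2, 102.8]
wrist_force: [-0.5, 0.2, 0.7]
grip_width: 0.0685
```

```bash
python3 go.py 437 -12 3 102.6
```

```text
t 7.3 pos [437.9 -12.1   2.1] rot [1.7999e+02 1.6000e-01 1.0280e+02] F [-0.5  0.2  0.7] grip 68.5
shift units [ 0.01 -0.03 -0.03] turn units [0.   0.02 0.02]
```

Good: z is now 2 mm. I close and lift.

play_rows --pt "0 0 0 0 0 0 1" --pt "0 0 0 0 0 0 1" --pt "0 0 0 0 0 0 1" --pt "0 0 0 0 0 0 1" --pt "0 0 0 0 0 0 1" --pt "0 0 -0.3 0 0 0 1" --pt "0 0 -0.8 0 0 0 1" --pt "0 0 -0.9 0 0 0 1" --pt "0 0 -0.9 0 0 0 1" --pt "0 0 0 0 0 0 1"

```text
time: 8.55
tool_pos: [0.4373, -0.0118, 0.0932]
eef_rot: [-180.0, 0.1, 102.8]
wrist_force: [0.2, 0.5, -1.5]
grip_width: 0.0525
```

```bash
python3 go.py 600 192 100 96;  python3 - <<'E'
from h import *
for n,b in(("top",(200,190,310,260)),("side",(160,110,300,270))):
    r=cam(n);cv2.imwrite(f"pics/b2_{n}.png",cv2.resize(r["color"][b[1]:b[3],b[0]:b[2]],None,fx=3.5,fy=3.5,interpolation=2))
E
```

```text
t 8.55 pos [437.3 -11.8  93.2] rot [-1.7998e+02  1.5000e-01  1.0280e+02] F [ 0.2  0.5 -1.5] grip 52.5
shift units [ 5.42  6.79 -0.24] turn units [-0.    0.01  0.68]
```

View pics/b2_side.png

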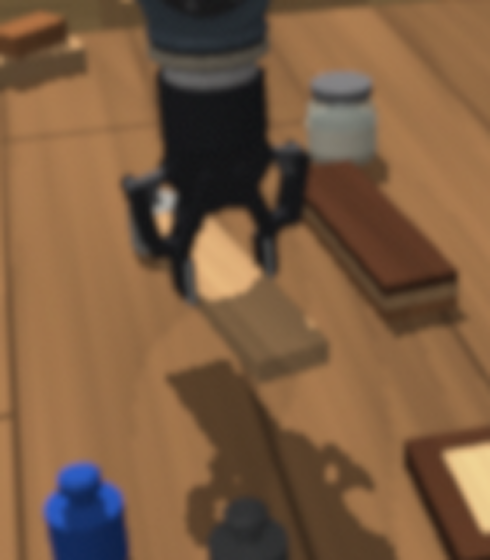

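View pics/b2_top.png

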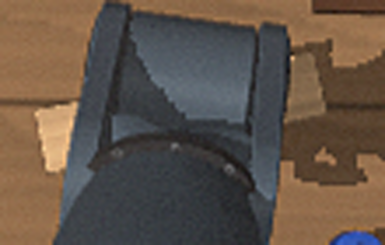

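The batten is held level and lifted about 90 mm (side crop, (245,260)). Next I carry it over the strip.

play_rows --pt "0.54 0.68 0 0 0 0.07 1" --pt "0.54 0.68 0 0 0 0.07 1" --pt "0.54 0.68 0 0 0 0.07 1" --pt "0.54 0.68 0 0 0 0.07 1" --pt "0.54 0.68 0 0 0 0.07 1" --pt "0.54 0.68 0 0 0 0.07 1" --pt "0.54 0.68 0 0 0 0.07 1" --pt "0.54 0.68 0 0 0 0.07 1" --pt "0.54 0.68 0 0 0 0.07 1" --pt "0.5 0.6 0 0 0 0 1" --pt "0 0 0 0 0 0 1"

```text
time: 10.02
tool_pos: [0.6053, 0.1854, 0.0717]
eef_rot: [-178.4, 0.1, 96.2]
wrist_force: [0.3, 0.6, -2.1]
grip_width: 0.0523
```

```bash
python3 go.py 600 192 70 96
```

```text
t 10.03 pos [605.3 185.4  71.7] rot [-1.7836e+02  1.1000e-01  9.6210e+01] F [ 0.3  0.6 -2.1] grip 52.3
shift units [ 0.24 -0.15  0.06] turn units [-0.16  0.01  0.02]
```

play_rows --pt "0.24 -0.15 0.06 -0.16 0 0.02 1" --pt "0 0 0 0 0 0 1"

```text
time: 10.28
tool_pos: [0.598, 0.1912, 0.0672]
eef_rot: [-179.7, 0.2, 96.0]
wrist_force: [0.4, -0.4, -0.6]
grip_width: 0.0525
```

```bash
python3 go.py 600 192 39 96;  python3 - <<'E'
from h import *
for n,b in(("top",(130,130,260,210)),("side",(200,90,340,230))):
    r=cam(n);cv2.imwrite(f"pics/b3_{n}.png",cv2.resize(r["color"][b[1]:b[3],b[0]:b[2]],None,fx=3.8,fy=3.8,interpolation=2))
E
```

```text
t 10.28 pos [598.  191.2  67.2] rot [-1.7972e+02  1.6000e-01  9.6010e+01] F [ 0.4 -0.4 -0.6] grip 52.5
shift units [0.02 0.07 0.94] turn units [-0.03  0.02  0.  ]
```

View pics/b3_side.png

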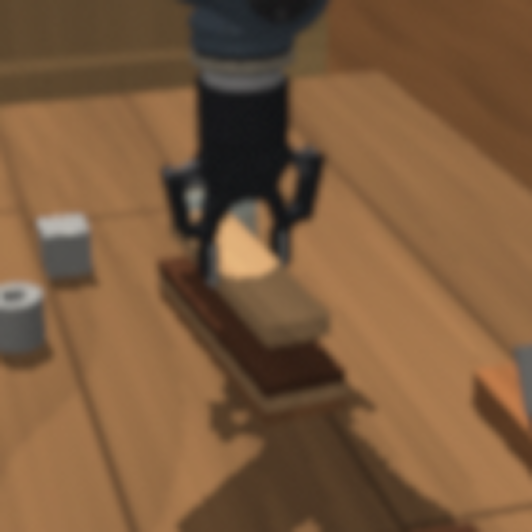

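View pics/b3_top.png

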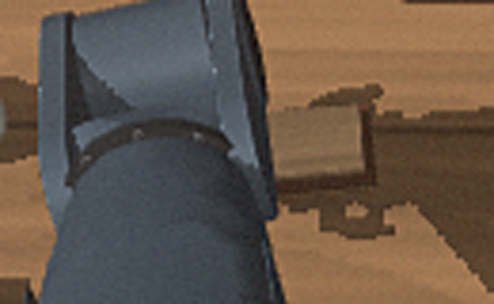

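The batten hangs over the strip, parallel to it. I lower it with a small margin.

play_rows --pt "0.02 0.07 0.4 -0.03 0.02 0 1" --pt "0 0 0.3 0 0 0 1" --pt "0 0 0.14 0 0 0 1" --pt "0 0 0 0 0 0 1"

```text
time: 10.88
tool_pos: [0.6012, 0.1907, 0.04]
eef_rot: [180.0, -0.0, 95.9]
wrist_force: [0.5, 0.0, -2.1]
grip_width: 0.052
```

```bash
python3 go.py 600 192 39 96;  python3 - <<'E'
from h import *
for n,b in(("top",(130,130,260,210)),("side",(200,90,340,230))):
    r=cam(n);cv2.imwrite(f"pics/b4_{n}.png",cv2.resize(r["color"][b[1]:b[3],b[0]:b[2]],None,fx=3.8,fy=3.8,interpolation=2))
E
```

```text
t 10.88 pos [601.2 190.7  40. ] rot [ 1.7999e+02 -4.0000e-02  9.5930e+01] F [ 0.5  0.  -2.1] grip 52.0
shift units [ 0.05 -0.03  0.03] turn units [ 0.   -0.   -0.01]
```

View pics/b4_side.png

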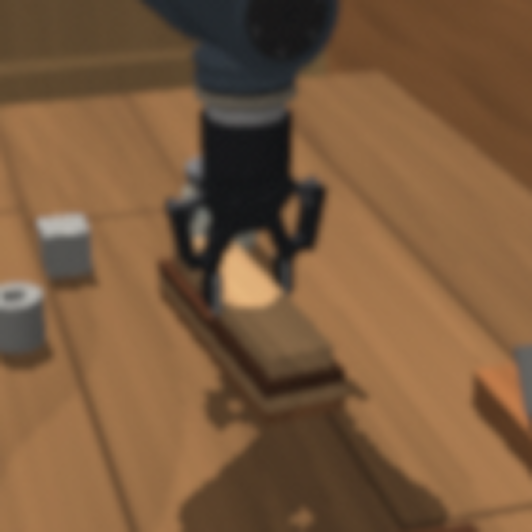

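View pics/b4_top.png

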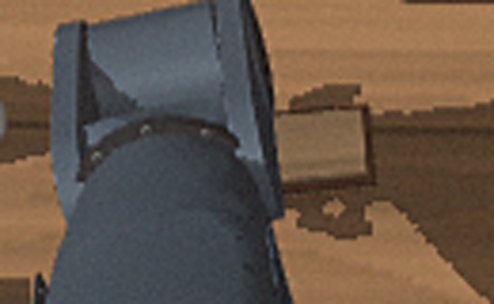

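The batten sits centred across the strip, with about a 7–10 mm margin at the right end (top crop, (363,145) against (372,145)). I lower the last bit and release.

play_rows --pt "0.02 -0.02 0.08 0 0 0 1" --pt "0 0 0 0 0 0 1" --pt "0 0 0 0 0 0 -0.6" --pt "0 0 0 0 0 0 -0.6" --pt "0 0 0 0 0 0 -0.6" --pt "0 0 -0.3 0 0 0 -0.8" --pt "0 0 -0.8 0 0 0 -1" --pt "0 0 -1 0 0 0 -1" --pt "0 0 -1 0 0 0 -1" --pt "0 0 -1 0 0 0 -1" --pt "0 0 0 0 0 0 -1"

```text
time: 12.35
tool_pos: [0.6014, 0.1915, 0.1694]
eef_rot: [179.7, -0.1, 95.9]
wrist_force: [0.3, -0.1, -1.0]
grip_width: 0.0858
```

```bash
python3 go.py 477.5 408.5 150 90
```

```text
t 12.35 pos [601.4 191.5 169.4] rot [ 1.797e+02 -9.000e-02  9.593e+01] F [ 0.3 -0.1 -1. ] grip 85.8
shift units [ 7.62 -3.36  0.64] turn units [ 0.03 -0.01  0.59]
```

play_rows --pt "0.76 -0.34 0 0 0 0.06 -1" --pt "0.76 -0.34 0 0 0 0.06 -1" --pt "0.76 -0.34 0 0 0 0.06 -1" --pt "0.76 -0.34 0 0 0 0.06 -1" --pt "0.76 -0.34 0 0 0 0.06 -1" --pt "0.76 -0.34 0 0 0 0.06 -1" --pt "0.76 -0.34 0 0 0 0.06 -1" --pt "0.76 -0.34 0 0 0 0.06 -1" --pt "0.76 -0.34 0 0 0 0.06 -1" --pt "0.7 -0.3 0 0 0 0.06 -1" --pt "0 0 0 0 0 0 -1"

```text
time: 13.72
tool_pos: [0.4814, 0.4164, 0.1632]
eef_rot: [-179.8, 0.2, 89.7]
wrist_force: [0.8, -0.5, 0.6]
grip_width: 0.0855
```

```bash
python3 go.py 477.5 408.5 80 90
cat > bat.py <<'E'
from ov import *
import sys
r=cam("top");a=r["color"];h=cv2.cvtColor(a,cv2.COLOR_BGR2HSV)
M=np.zeros(a.shape[:2],np.uint8);M[145:200,140:245]=((h[...,2]>150)&(h[...,1]<122))[145:200,140:245]*255
c=max(cv2.findContours(M,0,1)[0],key=cv2.contourArea)
P=ray(r,c[:,0],.056)[:,:2]*1000;rc=cv2.minAreaRect(P.astype(np.float32));print("batten",np.round(rc[0],1),np.round(rc[1],1),round(rc[2],1))
p=box((600,192),6.0,70,260,36,36)+box((600,192),6.0,54,240,56,56)
draw(r,p,7,140,140,245,205,"pics/bt_%s.png"%sys.argv[1]); r=cam("side"); draw(r,p,5,220,120,340,220,"pics/bs_%s.png"%sys.argv[1])
E
python3 bat.py 1
```

```text
t 13.72 pos [481.4 416.4 163.2] rot [-1.798e+02  1.600e-01  8.968e+01] F [ 0.8 -0.5  0.6] grip 85.5
shift units [-0.26 -0.12  2.77] turn units [-0.02  0.02 -0.03]
batten [600.9 192.4] [ 53.2 238.5] 6.0
```

View pics/bt_1.png

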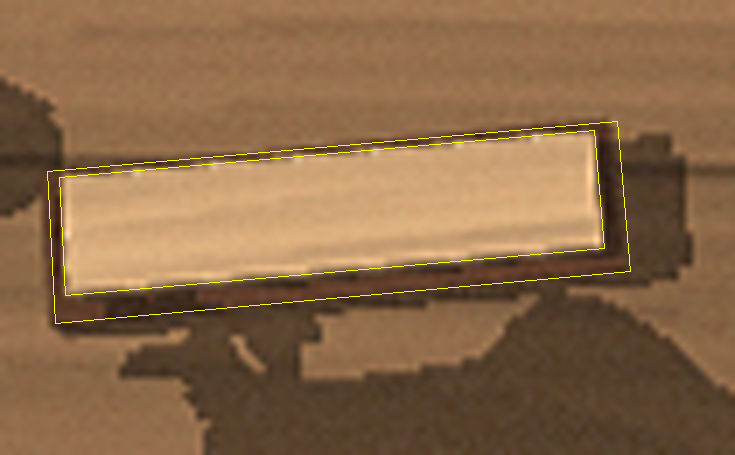

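View pics/bs_1.png

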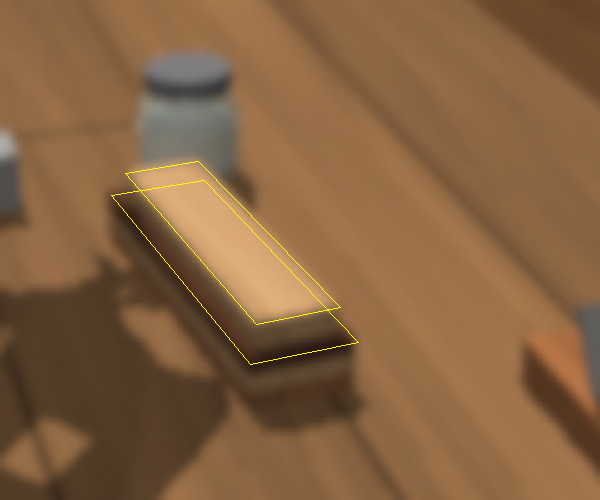

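The batten lies within about 1 mm of the strip's centre, at the right angle. Next is the block.

play_rows --pt "-0.14 -0.06 0.8 0 0 -0.03 -1" --pt "-0.12 -0.06 0.9 0 0 0 -1" --pt "0 0 0.9 0 0 0 -1" --pt "0 0 0.9 0 0 0 -1" --pt "0 0 0 0 0 0 -1"

```text
time: 14.45
tool_pos: [0.4806, 0.4021, 0.0557]
eef_rot: [-179.8, 0.2, 89.7]
wrist_force: [0.5, 0.1, 1.2]
grip_width: 0.0856
```

```bash
python3 go.py 477.5 408.5 9 90
python3 - <<'E'
from h import *
r=cam("side");cv2.imwrite("pics/k1.png",cv2.resize(r["color"][80:190,160:290],None,fx=4,fy=4,interpolation=2))
E
```

```text
t 14.45 pos [480.6 402.1  55.7] rot [-179.83    0.21   89.7 ] F [0.5 0.1 1.2] grip 85.6
shift units [ 0.22 -0.1   1.56] turn units [-0.02  0.02 -0.03]
```

View pics/k1.png

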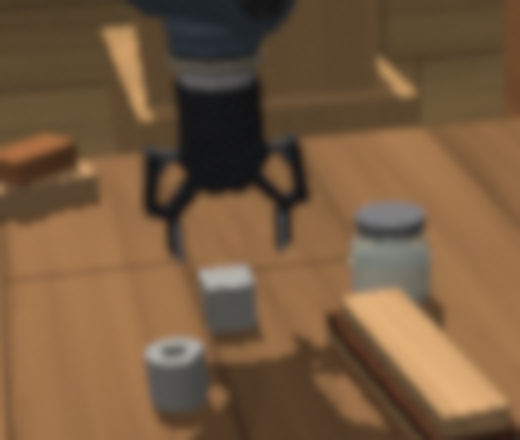

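play_rows --pt "0.22 -0.1 0 0 0 -0.03 -1" --pt "0 0 0.5 0 0 0 -1" --pt "0 0 0.5 0 0 0 -1" --pt "0.04 0 0.4 0 0 0 -1" --pt "0 0 0.1 0 0 0 -1" --pt "0 0 0 0 0 0 -1"

```text
time: 15.25
tool_pos: [0.4794, 0.4114, 0.0114]
eef_rot: [179.9, 0.0, 90.0]
wrist_force: [0.9, 0.3, -0.2]
grip_width: 0.0854
```

```bash
python3 go.py 477.5 408.5 9 90
```

```text
t 15.25 pos [479.4 411.4  11.4] rot [1.799e+02 2.000e-02 9.002e+01] F [ 0.9  0.3 -0.2] grip 85.4
shift units [-0.1  -0.06  0.08] turn units [0.01 0.   0.  ]
```

play_rows --pt "-0.1 -0.06 0.06 0 0 0 -1" --pt "0 0 0 0 0 0 0.2" --pt "0 0 0 0 0 0 1" --pt "0 0 0 0 0 0 1" --pt "0 0 0 0 0 0 1" --pt "0 0 0 0 0 0 1" --pt "0 0 0 0 0 0 1" --pt "0 0 -0.3 0 0 0 1" --pt "0 0 -0.8 0 0 0 1" --pt "0 0 -1 0 0 0 1" --pt "0 0 -1 0 0 0 1" --pt "0 0 -0.8 0 0 0 1" --pt "0 0 0 0 0 0 1"

```text
time: 16.88
tool_pos: [0.4758, 0.4069, 0.1298]
eef_rot: [-179.9, 0.2, 90.0]
wrist_force: [0.5, 0.2, -7.0]
grip_width: 0.0437
```

```bash
python3 go.py 610 107 130 96;python3 - <<'E'
from h import *
r=cam("side");cv2.imwrite("pics/k2.png",cv2.resize(r["color"][50:190,160:290],None,fx=4,fy=4,interpolation=2))
E
```

```text
t 16.88 pos [475.8 406.9 129.8] rot [-179.88    0.19   90.01] F [ 0.5  0.2 -7. ] grip 43.7
shift units [-10.     4.47   0.02] turn units [-0.01  0.02 -0.6 ]
```

View pics/k2.png

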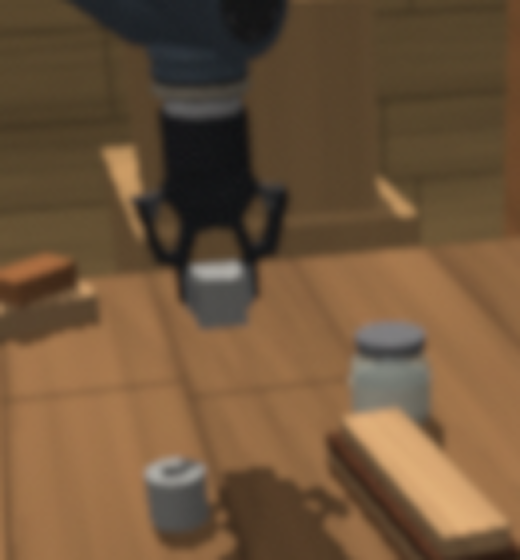

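The block is held upright and square. I carry it to the lid-side end of the batten.

play_rows --pt "-0.71 0.32 -0.05 0 0 -0.04 1" --pt "-0.71 0.32 -0.05 0 0 -0.04 1" --pt "-0.71 0.32 -0.05 0 0 -0.04 1" --pt "-0.71 0.32 -0.05 0 0 -0.04 1" --pt "-0.71 0.32 -0.05 0 0 -0.04 1" --pt "-0.71 0.32 -0.05 0 0 -0.04 1" --pt "-0.71 0.32 -0.05 0 0 -0.04 1" --pt "-0.71 0.32 -0.05 0 0 -0.04 1" --pt "-0.71 0.32 -0.05 0 0 -0.04 1" --pt "-0.71 0.32 -0.05 0 0 -0.04 1" --pt "-0.71 0.32 -0.05 0 0 -0.04 1" --pt "-0.71 0.32 -0.05 0 0 -0.04 1" --pt "-0.71 0.32 0 0 0 -0.04 1" --pt "-0.4 0.2 0 0 0 -0.04 1" --pt "0 0 0 0 0 0 1"

```text
time: 18.8
tool_pos: [0.6118, 0.1112, 0.1217]
eef_rot: [-177.6, 0.7, 95.9]
wrist_force: [-0.2, 0.4, -6.0]
grip_width: 0.0443
```

```bash
python3 go.py 610 107 75 96
```

```text
t 18.8 pos [611.8 111.2 121.7] rot [-177.62    0.73   95.87] F [-0.2  0.4 -6. ] grip 44.3
shift units [-0.11 -0.01  1.56] turn units [-0.24  0.07 -0.01]
```

play_rows --pt "-0.11 -0.01 0 -0.24 0.07 -0.01 1" --pt "0 0 0.6 0 0 0 1" --pt "0 0 0.6 0 0 0 1" --pt "0 0 0.3 0 0 0 1" --pt "0 0 0 0 0 0 1"

```text
time: 19.42
tool_pos: [0.6094, 0.1104, 0.0708]
eef_rot: [-179.7, 0.0, 96.1]
wrist_force: [-0.1, -0.0, -5.8]
grip_width: 0.044
```

```bash
python3 go.py 610 107 66 96
```

```text
t 19.43 pos [609.4 110.4  70.8] rot [-179.69    0.     96.05] F [-0.1 -0.  -5.8] grip 44.0
shift units [-0.11  0.01  0.16] turn units [-0.03  0.    0.01]
```

play_rows --pt "-0.11 0.01 0.06 -0.03 0 0 1" --pt "0 0 0.08 0 0 0 1" --pt "0 0 0 0 0 0 1"

```text
time: 19.8
tool_pos: [0.6107, 0.107, 0.0672]
eef_rot: [179.9, 0.0, 96.1]
wrist_force: [0.6, 0.4, -4.8]
grip_width: 0.0443
```

```bash
python3 go.py 610 107 66 96;python3 - <<'E'
from h import *
r=cam("side");cv2.imwrite("pics/k3.png",cv2.resize(r["color"][80:220,200:340],None,fx=4,fy=4,interpolation=2))
E
```

```text
t 19.8 pos [610.7 107.   67.2] rot [1.7991e+02 1.0000e-02 9.6050e+01] F [ 0.6  0.4 -4.8] grip 44.3
shift units [ 0.   -0.02  0.04] turn units [0.01 0.   0.01]
```

View pics/k3.png

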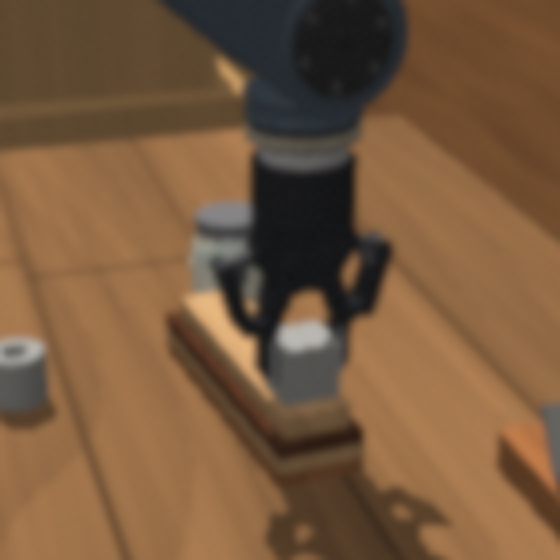

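The block is on or just above the batten's near end. I ease it down and release.

play_rows --pt "0 -0.02 0.05 0 0 0 1" --pt "0 0 0 0 0 0 1" --pt "0 0 0 0 0 0 -0.6" --pt "0 0 0 0 0 0 -0.8" --pt "0 0 0 0 0 0 -1" --pt "0 0 -0.3 0 0 0 -1" --pt "0 0 -0.8 0 0 0 -1" --pt "0 0 -1 0 0 0 -1" --pt "0 0 -1 0 0 0 -1" --pt "0 0 -0.8 0 0 0 -1" --pt "0 0 0 0 0 0 -1"

```text
time: 21.22
tool_pos: [0.6116, 0.1071, 0.192]
eef_rot: [179.5, 0.0, 96.0]
wrist_force: [-0.2, 2.0, -1.0]
grip_width: 0.0853
```

```bash
python3 go.py 408 -227 180 96
```

```text
t 21.23 pos [611.6 107.1 192. ] rot [1.7947e+02 1.0000e-02 9.6050e+01] F [-0.2  2.  -1. ] grip 85.3
shift units [-10.36  -7.93   0.33] turn units [0.05 0.   0.  ]
```

play_rows --pt "-0.74 -0.57 0 0 0 0 -1" --pt "-0.74 -0.57 0 0 0 0 -1" --pt "-0.74 -0.57 0 0 0 0 -1" --pt "-0.74 -0.57 0 0 0 0 -1" --pt "-0.74 -0.57 0 0 0 0 -1" --pt "-0.74 -0.57 0 0 0 0 -1" --pt "-0.74 -0.57 0 0 0 0 -1" --pt "-0.74 -0.57 0 0 0 0 -1" --pt "-0.74 -0.57 0 0 0 0 -1" --pt "-0.74 -0.57 0 0 0 0 -1" --pt "-0.74 -0.57 0 0 0 0 -1" --pt "-0.74 -0.57 0 0 0 0 -1" --pt "-0.74 -0.57 0 0 0 0 -1" --pt "-0.5 -0.4 0 0 0 0 -1" --pt "0 0 0 0 0 0 -1"

```text
time: 23.1
tool_pos: [0.3982, -0.2277, 0.1792]
eef_rot: [-179.7, -0.3, 96.1]
wrist_force: [0.8, -0.3, 0.2]
grip_width: 0.0854
```

```bash
python3 go.py 408 -227 100 96
python3 - <<'E'
from ov import *
p=box((601,192.4),6.0,54,240,56,56)+box((610.7,107),6,45,45,56,101)
draw(cam("top"),p,6,140,140,245,205,"pics/k4.png")
E
```

```text
t 23.1 pos [ 398.2 -227.7  179.2] rot [-179.73   -0.33   96.07] F [ 0.8 -0.3  0.2] grip 85.4
shift units [-0.03  0.34  2.64] turn units [-0.03 -0.03  0.01]
```

View pics/k4.png

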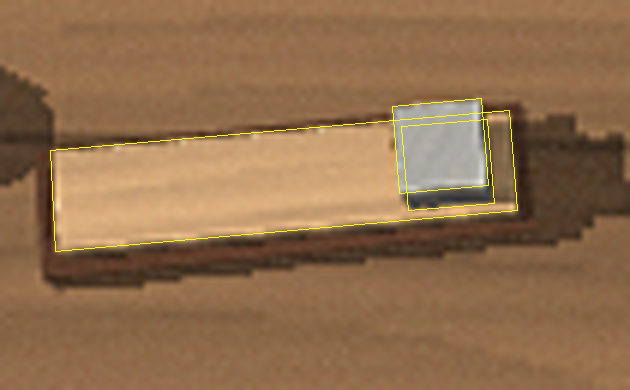

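The block stands where intended; the overlay matches. Next I descend onto the dark knobbed weight.

play_rows --pt "-0.03 0.34 0.4 0 0 0 -1" --pt "0 0 0.8 0 0 0 -1" --pt "0 0 0.8 0 0 0 -1" --pt "0 0 0.6 0 0 0 -1" --pt "0 0 0 0 0 0 -1"

```text
time: 23.78
tool_pos: [0.412, -0.2229, 0.0953]
eef_rot: [-179.7, -0.4, 96.3]
wrist_force: [-0.0, -0.0, -0.0]
grip_width: 0.0857
```

```bash
python3 go.py 408 -227 11 96;python3 - <<'E'
from h import *
r=cam("side");cv2.imwrite("pics/w1.png",cv2.resize(r["color"][170:340,150:300],None,fx=3.5,fy=3.5,interpolation=2))
E
```

```text
t 23.77 pos [ 412.  -222.9   95.3] rot [-179.7    -0.41   96.33] F [-0. -0. -0.] grip 85.7
shift units [-0.14 -0.13  2.81] turn units [-0.03 -0.04  0.03]
```

View pics/w1.png

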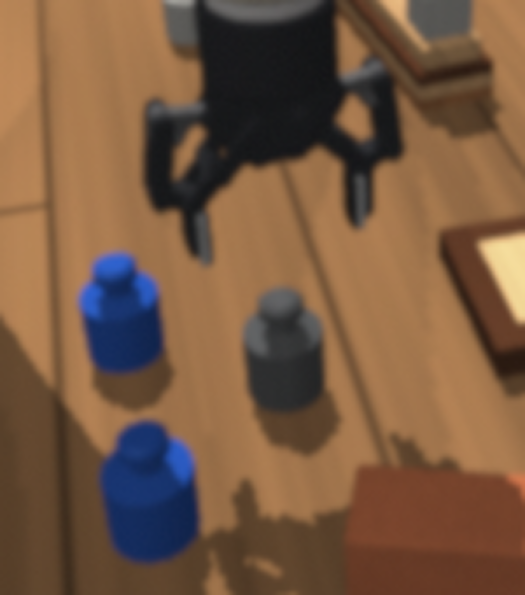

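play_rows --pt "-0.14 -0.13 0 0 -0.04 0.03 -1" --pt "0 0 0.5 0 0 0 -1" --pt "0 0 0.5 0 0 0 -1" --pt "0 0 0 0 0 0 -1"

```text
time: 24.32
tool_pos: [0.4096, -0.2282, 0.065]
eef_rot: [-179.9, 0.1, 96.0]
wrist_force: [-0.6, -1.1, 0.7]
grip_width: 0.0853
```

```bash
python3 go.py 408 -227 11 96
```

```text
t 24.32 pos [ 409.6 -228.2   65. ] rot [-1.7986e+02  1.5000e-01  9.6040e+01] F [-0.6 -1.1  0.7] grip 85.3
shift units [ 0.05 -0.04  1.8 ] turn units [-0.01  0.01  0.  ]
```

play_rows --pt "0.05 -0.04 0.5 0 0 0 -1" --pt "0 0 0.5 0 0 0 -1" --pt "0 0 0.5 0 0 0 -1" --pt "0 0 0.3 0 0 0 -1" --pt "0 0 0 0 0 0 -1"

```text
time: 24.95
tool_pos: [0.4086, -0.2274, 0.0083]
eef_rot: [-179.9, 0.2, 96.0]
wrist_force: [-0.2, -0.3, -1.2]
grip_width: 0.0855
```

```bash
python3 go.py 408 -227 11 96;python3 - <<'E'
from h import *
r=cam("side");cv2.imwrite("pics/w2.png",cv2.resize(r["color"][200:340,150:300],None,fx=4,fy=4,interpolation=2))
E
```

```text
t 24.95 pos [ 408.6 -227.4    8.3] rot [-1.7987e+02  1.6000e-01  9.6020e+01] F [-0.2 -0.3 -1.2] grip 85.5
shift units [ 0.01 -0.02 -0.09] turn units [-0.01  0.02  0.  ]
```

View pics/w2.png

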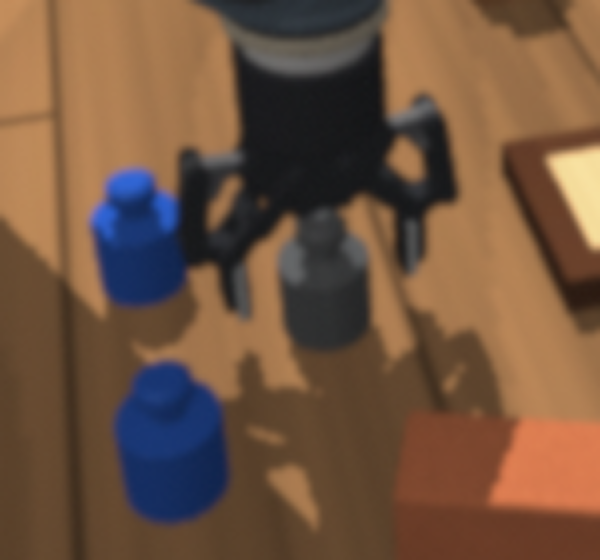

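The jaws straddle the dark weight (crop (325,285)), clear of the blue ones. I grip and lift.

play_rows --pt "0 0 -0.06 0 0 0 -0.5" --pt "0 0 0 0 0 0 0.2" --pt "0 0 0 0 0 0 1" --pt "0 0 0 0 0 0 1" --pt "0 0 0 0 0 0 1" --pt "0 0 0 0 0 0 1" --pt "0 0 0 0 0 0 1" --pt "0 0 -0.3 0 0 0 1" --pt "0 0 -0.8 0 0 0 1" --pt "0 0 -1 0 0 0 1" --pt "0 0 -1 0 0 0 1" --pt "0 0 -1 0 0 0 1" --pt "0 0 0 0 0 0 1"

```text
time: 26.62
tool_pos: [0.4076, -0.226, 0.1388]
eef_rot: [-179.8, 0.1, 96.0]
wrist_force: [-0.0, 1.0, -7.2]
grip_width: 0.0484
```

```bash
python3 go.py 601 192.4 140 96;python3 - <<'E'
from h import *
r=cam("side");cv2.imwrite("pics/w3.png",cv2.resize(r["color"][130:340,150:300],None,fx=2.8,fy=2.8,interpolation=2))
E
```

```text
t 26.62 pos [ 407.6 -226.   138.8] rot [-1.7978e+02  7.0000e-02  9.6030e+01] F [-0.   1.  -7.2] grip 48.4
shift units [13.19  7.88 -0.09] turn units [-0.02  0.01  0.  ]
```

View pics/w3.png

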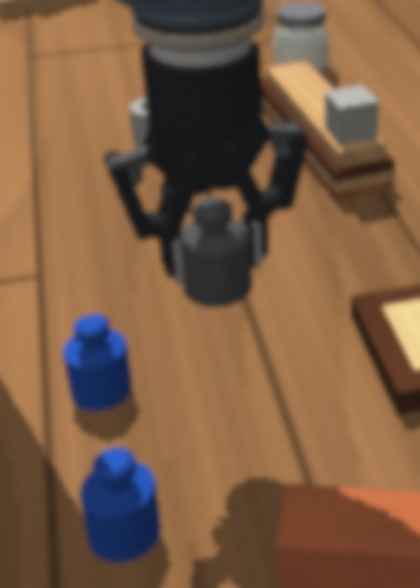

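It is held upright. I carry it over the middle of the batten, a little higher so it clears the block.

play_rows --pt "0.73 0.44 -0.15 0 0 0 1" --pt "0.73 0.44 -0.15 0 0 0 1" --pt "0.73 0.44 -0.15 0 0 0 1" --pt "0.73 0.44 -0.15 0 0 0 1" --pt "0.73 0.44 -0.15 0 0 0 1" --pt "0.73 0.44 -0.15 0 0 0 1" --pt "0.73 0.44 -0.05 0 0 0 1" --pt "0.73 0.44 -0.05 0 0 0 1" --pt "0.73 0.44 -0.05 0 0 0 1" --pt "0.73 0.44 -0.05 0 0 0 1" --pt "0.73 0.44 -0.05 0 0 0 1" --pt "0.73 0.44 -0.05 0 0 0 1" --pt "0.73 0.44 -0.05 0 0 0 1" --pt "0.73 0.44 -0.05 0 0 0 1" --pt "0.73 0.44 -0.05 0 0 0 1" --pt "0.73 0.44 -0.05 0 0 0 1" --pt "0.73 0.44 0 0 0 0 1" --pt "0.5 0.3 0 0 0 0 1" --pt "0 0 0 0 0 0 1"

```text
time: 29.05
tool_pos: [0.5881, 0.1988, 0.1395]
eef_rot: [-176.6, -0.6, 95.9]
wrist_force: [-0.7, -1.1, -7.3]
grip_width: 0.0486
```

```bash
python3 go.py 601 192.4 76 96
```

```text
t 29.05 pos [588.1 198.8 139.5] rot [-176.58   -0.56   95.91] F [-0.7 -1.1 -7.3] grip 48.6
shift units [-0.28  0.53  2.09] turn units [-0.34 -0.06 -0.01]
```

play_rows --pt "-0.28 0.5 0 -0.34 -0.06 -0.01 1" --pt "0 0 0.5 0 0 0 1" --pt "0 0 0.5 0 0 0 1" --pt "0 0 0.5 0 0 0 1" --pt "0 0 0.4 0 0 0 1" --pt "0 0 0 0 0 0 1"

```text
time: 29.8
tool_pos: [0.6004, 0.1897, 0.0737]
eef_rot: [-179.4, 0.1, 96.0]
wrist_force: [-0.5, -0.2, -6.6]
grip_width: 0.0488
```

```bash
python3 go.py 601 192.4 66 96
```

```text
t 29.8 pos [600.4 189.7  73.7] rot [-1.7945e+02  1.0000e-01  9.5960e+01] F [-0.5 -0.2 -6.6] grip 48.8
shift units [0.09 0.03 0.25] turn units [-0.06  0.01 -0.  ]
```

play_rows --pt "0.09 0.03 0.1 -0.06 0 0 1" --pt "0 0 0.12 0 0 0 1" --pt "0 0 0 0 0 0 1"

```text
time: 30.18
tool_pos: [0.6019, 0.1931, 0.0681]
eef_rot: [179.8, 0.1, 96.0]
wrist_force: [-0.5, -0.6, -7.2]
grip_width: 0.0484
```

```bash
python3 go.py 601 192.4 66 96;python3 - <<'E'
from h import *
r=cam("side");cv2.imwrite("pics/w4.png",cv2.resize(r["color"][90:220,200:340],None,fx=4,fy=4,interpolation=2))
E
```

```text
t 30.18 pos [601.9 193.1  68.1] rot [1.7977e+02 7.0000e-02 9.5970e+01] F [-0.5 -0.6 -7.2] grip 48.4
shift units [-0.02 -0.03  0.07] turn units [ 0.02  0.01 -0.  ]
```

View pics/w4.png

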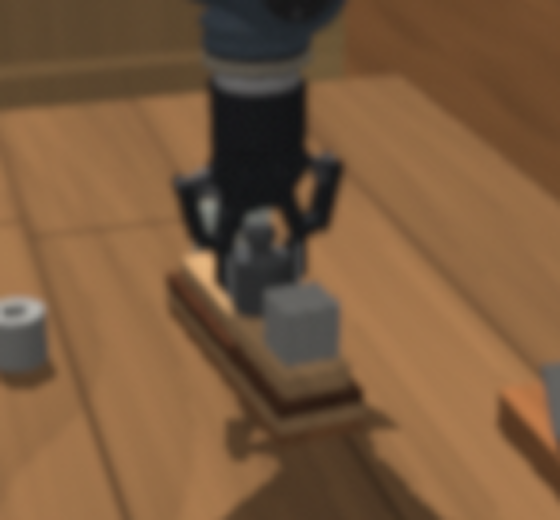

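The weight hangs just over the middle of the batten. I lower it 2 mm and release.

play_rows --pt "-0.02 -0.03 0.08 0 0 0 1" --pt "0 0 0 0 0 0 1" --pt "0 0 0 0 0 0 -0.5" --pt "0 0 0 0 0 0 -0.8" --pt "0 0 0 0 0 0 -1" --pt "0 0 0 0 0 0 -1" --pt "0 0 -0.3 0 0 0 -1" --pt "0 0 -0.8 0 0 0 -1" --pt "0 0 -1 0 0 0 -1" --pt "0 0 -1 0 0 0 -1" --pt "0 0 -1 0 0 0 -1" --pt "0 0 0 0 0 0 -1"

```text
time: 31.72
tool_pos: [0.6024, 0.1931, 0.1993]
eef_rot: [179.3, -0.0, 96.0]
wrist_force: [-0.1, -0.2, -0.5]
grip_width: 0.0854
```

```bash
python3 go.py 411 264.6 160 96
```

```text
t 31.73 pos [602.4 193.1 199.3] rot [ 1.7927e+02 -3.0000e-02  9.5960e+01] F [-0.1 -0.2 -0.5] grip 85.4
shift units [ 3.03 -6.12  1.23] turn units [ 0.07 -0.   -0.  ]
```

play_rows --pt "0.38 -0.76 0 0 0 0 -1" --pt "0.38 -0.76 0 0 0 0 -1" --pt "0.38 -0.76 0 0 0 0 -1" --pt "0.38 -0.76 0 0 0 0 -1" --pt "0.38 -0.76 0.1 0 0 0 -1" --pt "0.38 -0.76 0.2 0 0 0 -1" --pt "0.38 -0.76 0.3 0 0 0 -1" --pt "0.38 -0.7 0.4 0 0 0 -1" --pt "0 0 0 0 0 0 -1"

```text
time: 32.85
tool_pos: [0.4051, 0.2656, 0.1625]
eef_rot: [179.6, 0.1, 95.9]
wrist_force: [1.2, -0.9, 0.2]
grip_width: 0.0857
```

```bash
python3 go.py 411 264.6 70 96
python3 - <<'E'
from ov import *
p=box((601,192.4),6.0,54,240,56,56)+box((610.7,107),6,45,45,101,101)+cyl((601,192.4),50,(101,))+cyl((601,192.4),28,(126,))
draw(cam("top"),p,6,140,140,245,205,"pics/w5.png")
E
```

```text
t 32.85 pos [405.1 265.6 162.5] rot [1.7962e+02 9.0000e-02 9.5920e+01] F [ 1.2 -0.9  0.2] grip 85.7
shift units [-0.05  0.17  3.08] turn units [ 0.04  0.01 -0.01]
```

View pics/w5.png

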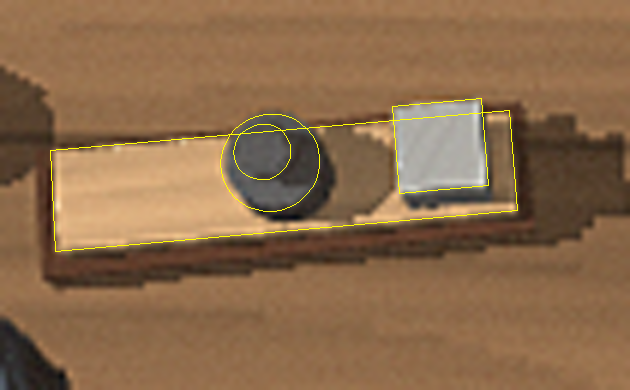

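The knobbed weight stands upright at the batten's middle, its knob at (263,152) as predicted. Next is the collar.

play_rows --pt "-0.05 0.17 0.3 0.04 0 0 -1" --pt "0 0 0.8 0 0 0 -1" --pt "0 0 0.9 0 0 0 -1" --pt "0 0 0.8 0 0 0 -1" --pt "0 0 0 0 0 0 -1"

```text
time: 33.52
tool_pos: [0.4174, 0.2632, 0.0763]
eef_rot: [179.8, 0.0, 95.7]
wrist_force: [-0.7, -0.2, 0.0]
grip_width: 0.0856
```

```bash
python3 go.py 411 264.6 9 96;python3 - <<'E'
from h import *
r=cam("side");cv2.imwrite("pics/c3.png",cv2.resize(r["color"][90:220,140:280],None,fx=4,fy=4,interpolation=2))
E
```

```text
t 33.52 pos [417.4 263.2  76.3] rot [179.8    0.    95.71] F [-0.7 -0.2  0. ] grip 85.6
shift units [ 0.07 -0.22  2.24] turn units [ 0.02  0.   -0.03]
```

View pics/c3.png

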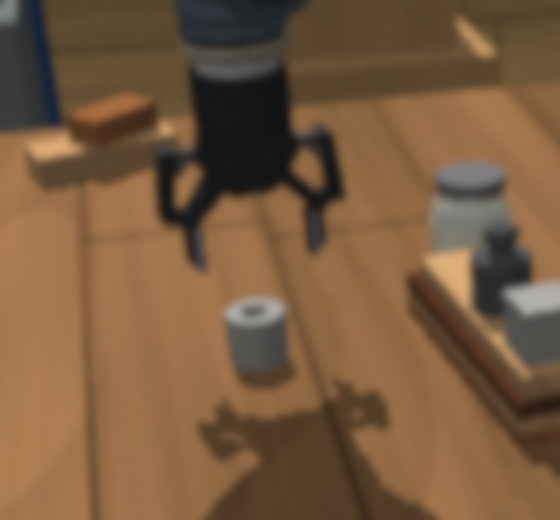

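play_rows --pt "0.07 -0.22 0 0 0 -0.03 -1" --pt "0 0 0.5 0 0 0 -1" --pt "0 0 0.5 0 0 0 -1" --pt "0 0 0.5 0 0 0 -1" --pt "0 0 0.5 0 0 0 -1" --pt "0 0 0.15 0 0 0 -1" --pt "0 0 0 0 0 0 -1"

```text
time: 34.45
tool_pos: [0.4125, 0.2655, 0.0095]
eef_rot: [179.6, -0.1, 96.0]
wrist_force: [0.2, 0.1, 0.5]
grip_width: 0.0855
```

```bash
python3 go.py 411 264.6 9 96
```

```text
t 34.45 pos [412.5 265.5   9.5] rot [ 1.7958e+02 -8.0000e-02  9.6020e+01] F [0.2 0.1 0.5] grip 85.5
shift units [-0.02 -0.05  0.02] turn units [ 0.04 -0.01  0.  ]
```

play_rows --pt "-0.02 -0.05 0 0.04 0 0 -0.5" --pt "0 0 0 0 0 0 0.2" --pt "0 0 0 0 0 0 1" --pt "0 0 0 0 0 0 1" --pt "0 0 0 0 0 0 1" --pt "0 0 0 0 0 0 1" --pt "0 0 0 0 0 0 1" --pt "0 0 -0.3 0 0 0 1" --pt "0 0 -0.8 0 0 0 1" --pt "0 0 -1 0 0 0 1" --pt "0 0 -1 0 0 0 1" --pt "0 0 -1 0 0 0 1" --pt "0 0 0 0 0 0 1"

```text
time: 36.08
tool_pos: [0.4099, 0.2639, 0.1379]
eef_rot: [-179.9, -0.0, 96.0]
wrist_force: [0.7, -0.2, -5.4]
grip_width: 0.0494
```

```bash
python3 go.py 592 278 140 96;python3 - <<'E'
from h import *
r=cam("side");cv2.imwrite("pics/c4.png",cv2.resize(r["color"][60:220,140:280],None,fx=3.5,fy=3.5,interpolation=2))
E
```

```text
t 36.08 pos [409.9 263.9 137.9] rot [-1.799e+02 -4.000e-02  9.602e+01] F [ 0.7 -0.2 -5.4] grip 49.4
shift units [-0.17  6.08 -0.08] turn units [-0.01 -0.    0.  ]
```

View pics/c4.png

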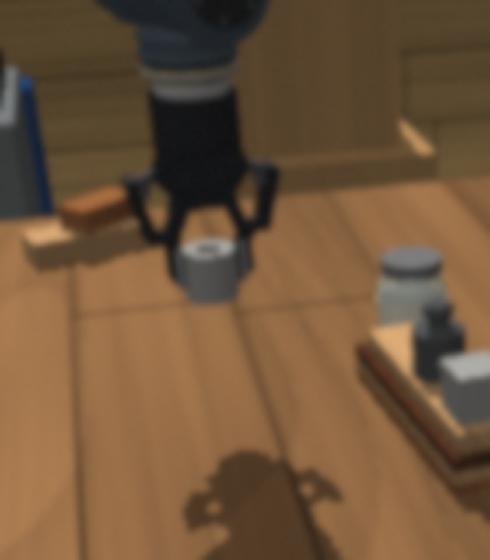

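The collar is held level. I carry it to the far end of the batten.

play_rows --pt "-0.02 0.7 -0.08 0 0 0 1" --pt "-0.02 0.7 -0.08 0 0 0 1" --pt "-0.02 0.7 -0.08 0 0 0 1" --pt "-0.02 0.7 -0.08 0 0 0 1" --pt "-0.02 0.7 -0.08 0 0 0 1" --pt "-0.02 0.7 -0.08 0 0 0 1" --pt "-0.02 0.7 0 0 0 0 1" --pt "0 0.6 0 0 0 0 1" --pt "0 0.3 0 0 0 0 1" --pt "0 0 0 0 0 0 1"

```text
time: 37.38
tool_pos: [0.5793, 0.2741, 0.1283]
eef_rot: [-178.2, 0.5, 96.0]
wrist_force: [-0.1, 0.3, -5.4]
grip_width: 0.0492
```

```bash
python3 go.py 592 278 75 96
```

```text
t 37.38 pos [579.3 274.1 128.3] rot [-178.15    0.51   96.03] F [-0.1  0.3 -5.4] grip 49.2
shift units [0.1  0.49 1.76] turn units [-0.18  0.05  0.  ]
```

play_rows --pt "0.1 0.45 0 -0.18 0.05 0 1" --pt "0 0 0.4 0 0 0 1" --pt "0 0 0.5 0 0 0 1" --pt "0 0 0.5 0 0 0 1" --pt "0 0 0.2 0 0 0 1" --pt "0 0 0 0 0 0 1"

```text
time: 38.12
tool_pos: [0.5909, 0.2785, 0.0746]
eef_rot: [-179.9, 0.0, 96.1]
wrist_force: [0.6, 0.0, -6.2]
grip_width: 0.0497
```

```bash
python3 go.py 592 278 65.5 96
```

```text
t 38.12 pos [590.9 278.5  74.6] rot [-1.7987e+02  2.0000e-02  9.6060e+01] F [ 0.6  0.  -6.2] grip 49.7
shift units [-0.02  0.04  0.3 ] turn units [-0.01  0.    0.01]
```

play_rows --pt "-0.02 0.02 0.15 0 0 0 1" --pt "0 0 0.08 0 0 0 1" --pt "0 0 0 0 0 0 1"

```text
time: 38.5
tool_pos: [0.5921, 0.2781, 0.0681]
eef_rot: [-180.0, -0.0, 96.1]
wrist_force: [-0.1, -0.2, -5.7]
grip_width: 0.049
```

```bash
python3 go.py 592 278 65.5 96;python3 - <<'E'
from h import *
r=cam("side");cv2.imwrite("pics/c5.png",cv2.resize(r["color"][80:220,200:340],None,fx=4,fy=4,interpolation=2))
E
```

```text
t 38.5 pos [592.1 278.1  68.1] rot [-179.95   -0.     96.06] F [-0.1 -0.2 -5.7] grip 49.0
shift units [-0.   -0.    0.09] turn units [-0.   -0.    0.01]
```

View pics/c5.png

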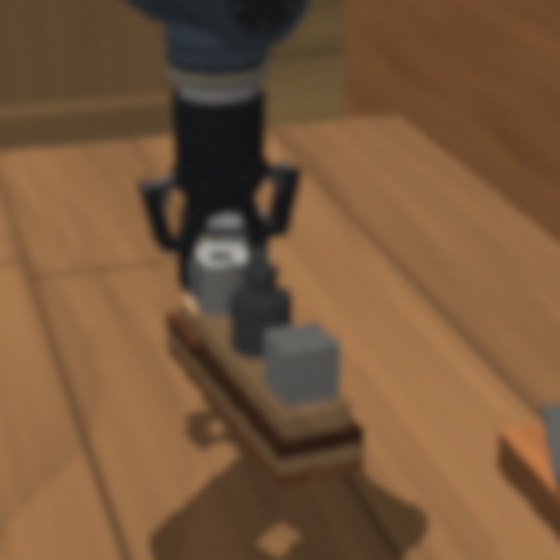

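The collar is over the far end. I lower it and release, then rise.

play_rows --pt "0 0 0.08 0 0 0 1" --pt "0 0 0 0 0 0 1" --pt "0 0 0 0 0 0 -0.5" --pt "0 0 0 0 0 0 -0.8" --pt "0 0 0 0 0 0 -1" --pt "0 0 0 0 0 0 -1" --pt "0 0 -0.3 0 0 0 -1" --pt "0 0 -0.8 0 0 0 -1" --pt "0 0 -1 0 0 0 -1" --pt "0 0 -1 0 0 0 -1" --pt "0 0 -1 0 0 0 -1" --pt "0 0 -0.5 0 0 0 -1" --pt "0 0 0 0 0 0 -1"

```text
time: 40.17
tool_pos: [0.5933, 0.2786, 0.2134]
eef_rot: [179.7, -0.1, 96.1]
wrist_force: [0.1, 0.3, -0.4]
grip_width: 0.0856
```

```bash
python3 go.py 462 -403.6 200 158.9
```

```text
t 40.17 pos [593.3 278.6 213.4] rot [ 1.7967e+02 -1.0000e-01  9.6060e+01] F [ 0.1  0.3 -0.4] grip 85.6
shift units [-22.15  -6.75   0.37] turn units [ 0.03  0.01 -6.28]
```

play_rows --pt "-0.92 -0.28 0 0 0 0 -1" --pt "-0.92 -0.28 0 0 0 0 -1" --pt "-0.92 -0.28 0 0 0 0 -1" --pt "-0.92 -0.28 0 0 0 0 -1" --pt "-0.92 -0.28 0 0 0 0 -1" --pt "-0.92 -0.28 0 0 0 0 -1" --pt "-0.92 -0.28 0 0 0 0 -1" --pt "-0.92 -0.28 0 0 0 0 -1" --pt "-0.92 -0.28 0 0 0 0 -1" --pt "-0.92 -0.28 0 0 0 0 -1" --pt "-0.92 -0.28 0 0 0 0 -1" --pt "-0.92 -0.28 0 0 0 0 -1" --pt "-0.92 -0.28 0 0 0 0 -1" --pt "-0.92 -0.28 0 0 0 0 -1" --pt "-0.92 -0.28 0 0 0 0 -1" --pt "-0.92 -0.28 0 0 0 0 -1" --pt "-0.92 -0.28 0 0 0 0 -1" --pt "-0.92 -0.28 0 0 0 0 -1" --pt "-0.92 -0.28 0 0 0 0 -1" --pt "-0.92 -0.28 0 0 0 0 -1"

```text
time: 42.68
tool_pos: [0.4701, -0.3032, 0.1872]
eef_rot: [-178.2, -0.7, 96.2]
wrist_force: [0.4, 0.4, 0.3]
grip_width: 0.0853
```

play_rows --pt "0 0 0 0 0 -0.9 -1" --pt "0 0 0 0 0 -0.9 -1" --pt "0 0 0 0 0 -0.9 -1" --pt "0 0 0 0 0 -0.9 -1" --pt "0 0 0 0 0 -0.9 -1" --pt "0 0 0 0 0 -0.9 -1" --pt "0 0 0 0 0 -0.9 -1" --pt "0 0 0 0 0 0 -1"

```text
time: 43.68
tool_pos: [0.4653, -0.3024, 0.1762]
eef_rot: [179.8, -2.8, 161.0]
wrist_force: [-0.1, -0.6, 0.2]
grip_width: 0.0853
```

```bash
python3 go.py 462 -403.6 150 158.9
python3 - <<'E'
from ov import *
p=box((601,192.4),6.0,54,240,56,56)+box((610.7,107),6,45,45,101,101)+cyl((601,192.4),50,(101,))+cyl((592,278),50,(101,))
draw(cam("top"),p,6,140,140,245,205,"pics/f1.png")
E
```

```text
t 43.67 pos [ 465.3 -302.4  176.2] rot [179.83  -2.78 160.99] F [-0.1 -0.6  0.2] grip 85.3
shift units [-1.03 -3.23  0.82] turn units [ 0.01 -0.28  0.21]
```

View pics/f1.png

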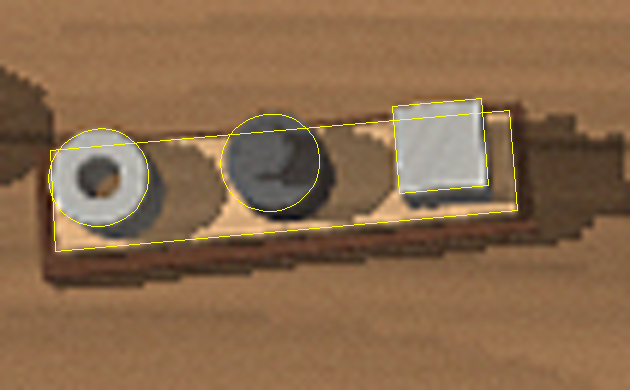

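All three weights stand in place. Next is the paver.

play_rows --pt "-0.26 -0.8 0 0 -0.28 0.1 -1" --pt "-0.26 -0.8 0 0 0 0.1 -1" --pt "-0.26 -0.8 0 0 0 0 -1" --pt "-0.22 -0.75 0 0 0 0 -1" --pt "0 0 0 0 0 0 -1"

```text
time: 44.35
tool_pos: [0.459, -0.4031, 0.1728]
eef_rot: [179.8, -0.1, 157.8]
wrist_force: [0.6, -0.2, 0.3]
grip_width: 0.0857
```

```bash
python3 go.py 462 -403.6 105 158.9
```

```text
t 44.35 pos [ 459.  -403.1  172.8] rot [ 1.7977e+02 -1.1000e-01  1.5775e+02] F [ 0.6 -0.2  0.3] grip 85.7
shift units [-0.1   0.01  2.26] turn units [ 0.02 -0.01 -0.11]
```

play_rows --pt "-0.1 0 0.4 0 0 -0.11 -1" --pt "0 0 0.7 0 0 0 -1" --pt "0 0 0.7 0 0 0 -1" --pt "0 0 0.4 0 0 0 -1" --pt "0 0 0 0 0 0 -1"

```text
time: 44.98
tool_pos: [0.4624, -0.3998, 0.1018]
eef_rot: [179.7, -0.3, 158.9]
wrist_force: [-0.1, -0.6, 0.2]
grip_width: 0.0856
```

```bash
python3 go.py 462 -403.6 20 158.9;python3 - <<'E'
from h import *
r=cam("side");cv2.imwrite("pics/v1.png",cv2.resize(r["color"][190:384,200:400],None,fx=3,fy=3,interpolation=2))
E
```

```text
t 44.98 pos [ 462.4 -399.8  101.8] rot [179.67  -0.28 158.88] F [-0.1 -0.6  0.2] grip 85.6
shift units [-0.05 -0.14  2.72] turn units [ 0.03 -0.03 -0.  ]
```

View pics/v1.png

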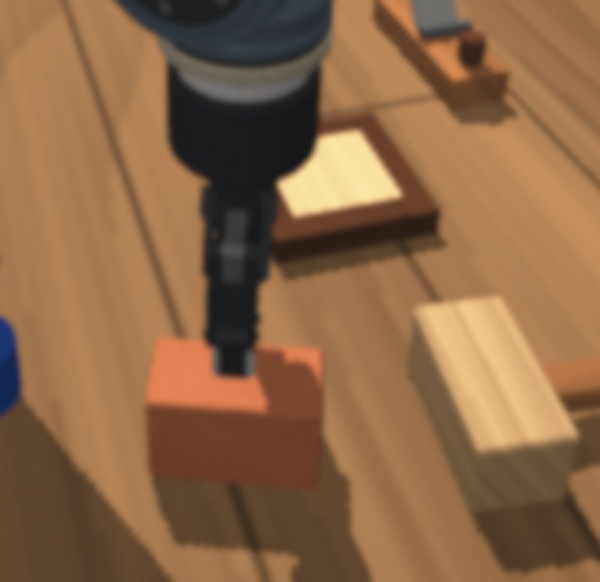

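The gripper is centred over the paver (crop (235,370)) and clear of the mallet. I descend.

play_rows --pt "-0.05 -0.14 0 0.03 -0.03 0 -1" --pt "0 0 0.5 0 0 0 -1" --pt "0 0 0.5 0 0 0 -1" --pt "0 0 0 0 0 0 -1"

```text
time: 45.52
tool_pos: [0.4629, -0.4053, 0.0715]
eef_rot: [-179.9, 0.2, 158.9]
wrist_force: [-0.2, -0.4, -0.4]
grip_width: 0.0858
```

```bash
python3 go.py 462 -403.6 20 158.9
```

```text
t 45.52 pos [ 462.9 -405.3   71.5] rot [-179.94    0.2   158.87] F [-0.2 -0.4 -0.4] grip 85.8
shift units [0.06 0.04 1.72] turn units [-0.01  0.02 -0.  ]
```

play_rows --pt "0.06 0.04 0.4 0 0 0 -1" --pt "0 0 0.5 0 0 0 -1" --pt "0 0 0.5 0 0 0 -1" --pt "0 0 0.25 0 0 0 -1" --pt "0 0 0 0 0 0 -1"

```text
time: 46.15
tool_pos: [0.4616, -0.4033, 0.0179]
eef_rot: [-180.0, 0.2, 158.9]
wrist_force: [0.1, -0.2, 0.4]
grip_width: 0.0854
```

```bash
python3 go.py 462 -403.6 20 158.9
```

```text
t 46.15 pos [ 461.6 -403.3   17.9] rot [-1.7997e+02  1.6000e-01  1.5886e+02] F [ 0.1 -0.2  0.4] grip 85.4
shift units [-0.02 -0.   -0.07] turn units [-0.    0.02 -0.  ]
```

play_rows --pt "0 0 0 0 0 0 -0.5" --pt "0 0 0 0 0 0 0.2" --pt "0 0 0 0 0 0 1" --pt "0 0 0 0 0 0 1" --pt "0 0 0 0 0 0 1" --pt "0 0 0 0 0 0 1" --pt "0 0 0 0 0 0 1" --pt "0 0 -0.3 0 0 0 1" --pt "0 0 -0.8 0 0 0 1" --pt "0 0 -1 0 0 0 1" --pt "0 0 -1 0 0 0 1" --pt "0 0 0 0 0 0 1"

```text
time: 47.65
tool_pos: [0.4603, -0.4022, 0.114]
eef_rot: [180.0, -0.0, 158.9]
wrist_force: [-0.1, -0.7, -6.2]
grip_width: 0.0494
```

```bash
python3 go.py 602 -197 110 158.9;python3 - <<'E'
from h import *
r=cam("side");cv2.imwrite("pics/v2.png",cv2.resize(r["color"][150:384,200:400],None,fx=2.5,fy=2.5,interpolation=2))
E
```

```text
t 47.65 pos [ 460.3 -402.2  114. ] rot [ 1.7996e+02 -1.0000e-02  1.5887e+02] F [-0.1 -0.7 -6.2] grip 49.4
shift units [-1.94  8.08  0.14] turn units [ 0. -0. -0.]
```

View pics/v2.png

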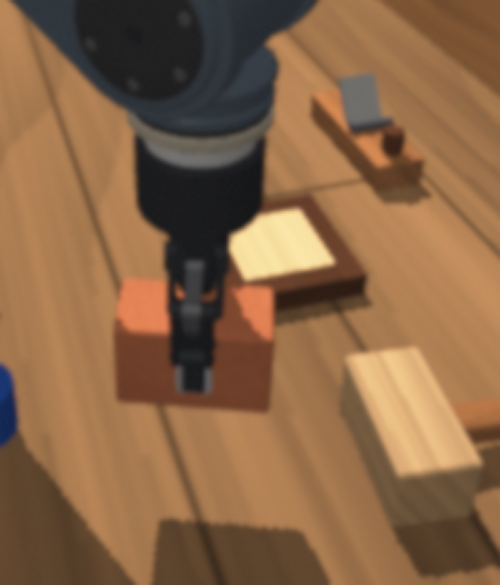

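The paver is held level with its underside at about 96 mm, clear of the mallet. I carry it to the lid.

play_rows --pt "-0.18 0.73 -0.05 0 0 0 1" --pt "-0.18 0.73 -0.05 0 0 0 1" --pt "-0.18 0.73 -0.05 0 0 0 1" --pt "-0.18 0.73 -0.05 0 0 0 1" --pt "-0.18 0.73 -0.05 0 0 0 1" --pt "-0.18 0.73 -0.05 0 0 0 1" --pt "-0.18 0.73 -0.05 0 0 0 1" --pt "-0.18 0.73 -0.05 0 0 0 1" --pt "-0.18 0.73 0 0 0 0 1" --pt "-0.18 0.73 0 0 0 0 1" --pt "-0.1 0.5 0 0 0 0 1" --pt "0 0 0 0 0 0 1"

```text
time: 49.2
tool_pos: [0.5969, -0.1838, 0.1066]
eef_rot: [179.5, -1.8, 159.1]
wrist_force: [0.1, -0.0, -6.6]
grip_width: 0.0493
```

```bash
python3 go.py 602 -197 60 158.9
```

```text
t 49.2 pos [ 596.9 -183.8  106.6] rot [179.53  -1.77 159.07] F [ 0.1 -0.  -6.6] grip 49.3
shift units [-0.36 -0.36  1.54] turn units [ 0.05 -0.18  0.02]
```

play_rows --pt "-0.36 -0.36 0 0.05 -0.18 0.02 1" --pt "0 0 0.4 0 0 0 1" --pt "0 0 0.5 0 0 0 1" --pt "0 0 0.5 0 0 0 1" --pt "0 0 0.3 0 0 0 1" --pt "0 0 0 0 0 0 1"

```text
time: 49.95
tool_pos: [0.6015, -0.2004, 0.0495]
eef_rot: [-179.9, -0.0, 158.7]
wrist_force: [0.3, -0.2, -6.3]
grip_width: 0.0494
```

```bash
python3 go.py 602 -197 42 158.9
```

```text
t 49.95 pos [ 601.5 -200.4   49.5] rot [-1.7991e+02 -4.0000e-02  1.5871e+02] F [ 0.3 -0.2 -6.3] grip 49.4
shift units [0.03 0.11 0.25] turn units [-0.01 -0.   -0.02]
```

play_rows --pt "0.03 0.11 0.1 0 0 0 1" --pt "0 0 0.1 0 0 0 1" --pt "0 0 0 0 0 0 1"

```text
time: 50.32
tool_pos: [0.6026, -0.1967, 0.044]
eef_rot: [-179.9, 0.1, 158.7]
wrist_force: [-0.8, 0.1, -6.2]
grip_width: 0.0494
```

```bash
python3 go.py 602 -197 42 158.9;python3 - <<'E'
from h import *
r=cam("side");cv2.imwrite("pics/v3.png",cv2.resize(r["color"][150:300,220:400],None,fx=3.5,fy=3.5,interpolation=2))
E
```

```text
t 50.33 pos [ 602.6 -196.7   44. ] rot [-1.7991e+02  5.0000e-02  1.5873e+02] F [-0.8  0.1 -6.2] grip 49.4
shift units [ 0.01 -0.02  0.07] turn units [-0.01  0.01 -0.02]
```

View pics/v3.png

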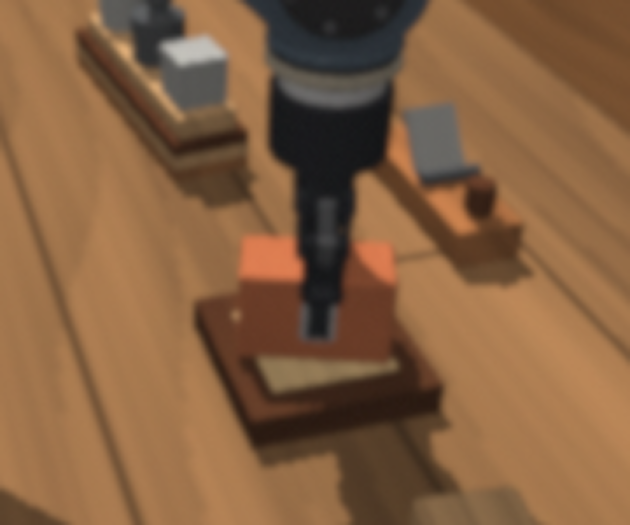

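The paver hangs about 2 mm above the middle of the lid. I set it down, release and rise clear.

play_rows --pt "0 -0.02 0.08 0 0 0 1" --pt "0 0 0 0 0 0 1" --pt "0 0 0 0 0 0 -0.5" --pt "0 0 0 0 0 0 -0.8" --pt "0 0 0 0 0 0 -1" --pt "0 0 0 0 0 0 -1" --pt "0 0 -0.3 0 0 0 -1" --pt "0 0 -0.8 0 0 0 -1" --pt "0 0 -1 0 0 0 -1" --pt "0 0 -1 0 0 0 -1" --pt "0 0 -1 0 0 0 -1" --pt "0 0 -1 0 0 0 -1" --pt "0 0 0 0 0 0 -1"

```text
time: 52.0
tool_pos: [0.6036, -0.1977, 0.2063]
eef_rot: [-179.9, 0.5, 158.7]
wrist_force: [-0.0, -0.1, -0.0]
grip_width: 0.0855
```

play_rows --pt "0.9 0.3 0 0 0 0 -1" --pt "0.9 0.3 0 0 0 0 -1" --pt "0.9 0.3 0 0 0 0 -1" --pt "0.9 0.3 0 0 0 0 -1" --pt "0.9 0.3 0 0 0 0 -1" --pt "0.9 0.3 0 0 0 0 -1" --pt "0.9 0.3 0 0 0 0 -1" --pt "0 0 0 0 0 0 -1" --pt "0 0 0 0 0 0 -1"

```text
time: 53.12
tool_pos: [0.4429, -0.0661, 0.2008]
eef_rot: [-179.9, 0.2, 158.7]
wrist_force: [1.2, -0.1, 0.4]
grip_width: 0.0854
```

Run:
```python
from ov import *
p=box((601,192.4),6.0,54,240,56,56)+box((610.7,107),6,45,45,101,101)+cyl((601,192.4),28,(126,))+cyl((592,278),50,(101,))+box((602,-197),68.9,50,100,24,89)
r=cam("top");draw(r,p,2.2,90,90,430,290,"pics/z1.png");draw(r,p,6,285,140,345,205,"pics/z2.png")
a=r["color"];h=cv2.cvtColor(a,cv2.COLOR_BGR2HSV)
M=np.zeros(a.shape[:2],np.uint8);M[140:210,285:345]=((h[...,0]<11)&(h[...,1]>140)&(h[...,2]>150))[140:210,285:345]*255
c=max(cv2.findContours(M,0,1)[0],key=cv2.contourArea)
print(cv2.minAreaRect((ray(r,c[:,0],.089)[:,:2]*1000).astype(np.float32)))
r=cam("side");draw(r,p,3.3,200,110,420,290,"pics/z3.png")
```

```text
((601.9967041015625, -197.7708282470703), (47.59518814086914, 97.53546905517578), 68.6942138671875)
```

View pics/z1.png

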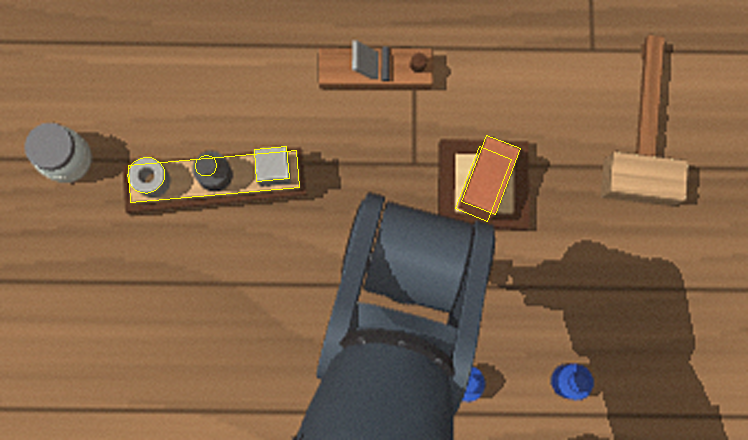

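View pics/z2.png

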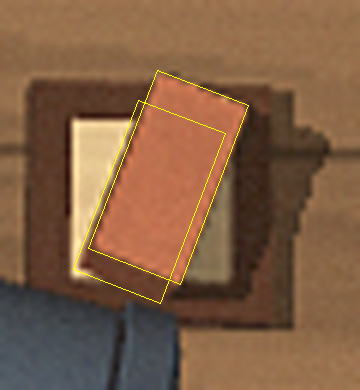

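View pics/z3.png

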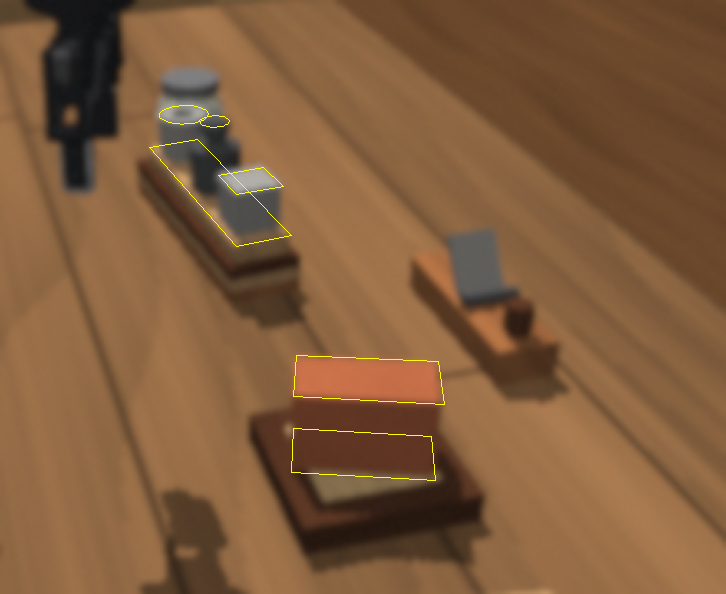

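The overlays match in both views. The paver is at (602,-198), the weights are upright, and the plane, jar and mallet look unmoved. The gripper is open and clear of everything, so I hand in.

```bash
python3 -c "
from bench import env
print(env.close_job(), env.get_state()['time'])"
```

```text
the job is handed in; nothing more can be done
the job is handed in; nothing more can be done
```

I laid the batten on the strip and stood the three weights on it: the knobbed weight at the middle, the block at the lid end and the collar at the other end. The half paver is on the lid. The job was handed in at about 53 s with the gripper open and clear of everything; no verdict was reported.

- **Batten:** within about 1 mm of the strip's centre and parallel to it, measured from the top view before the weights went on.
- **Weights:** in both camera views they match where I meant them to stand. The block and collar are about 86 mm either side of the middle, on the batten's midline to within a few mm.
- **Paver:** about 1 mm from the lid's centre and upright. It keeps its original turn, so its long side is about 21° off the lid's edges; the task did not ask for it to be squared.
- **Bystanders:** the plane, glue jar and mallet look unmoved, and the blue weights were not used. I judged this by eye and did not measure it.
- **Regrip:** the first grip on the batten was too high, so I opened and gripped it again lower.
- **Disagreements:** the two views put the lid's centre 4 mm apart along y, and I used the value between them. My early lid and strip positions, corrected before use, were off by up to about 5 mm. No final check failed.

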